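# Load plantlet vials onto the bent light rail

### The arm

A 6-joint arm with a two-finger parallel gripper is mounted at the origin on the work surface. World frame = base frame: x ahead of the robot, y to its left, z up, the work surface at z = 0. Lengths are in m, angles in rad, forces in N, time in s.
With the tool pointing down it reaches from about 0.375 to 0.925 m from the base axis. Payload 5.7 kg.
Tool frame: the origin (TCP) lies midway between the tips of the shut fingers; the grasp point (between the pads) lies 19 mm behind it (robot.pinch_z is the distance from the TCP to the grasp point, in m); z points along the fingers, x is the direction in which the jaws open and shut, and the axes are right-handed (so a half turn about z gives the same grasp; the last joint's range is limited). The gripper opens to 85 mm and grips with 20 to 120 N. Pads are 22 mm wide; open, the fingers measure 114 mm over their backs; the gripper's body (76 mm by 85 mm) begins 54 mm behind the grasp point. The pads swing forward as they close: fully open they stand 13 mm farther back than shut.
Start: joints at [-1.287, 0.359, 1.51, -0, 1.272, -0.115], TCP at [0.233, -0.553, 0.231] pointing down, gripper open.
Joint ranges: [-2.97, 2.97], [-1.01, 2.36], [0.21, 2.38], [-0.96, 4.11], [0.2, 2.71], [-2.98, 2.98]. Speed limits (rad/s): [2.39, 2.39, 3.14, 3.14, 3.14, 3.14].

### API

Orientations are given as a unit quaternion [w, x, y, z].
In Python, from plant import monitor, cams, robot gives the robot as it stands.
- The arm moves only by the tool step_arm, never from a script. Its argument "series" is one flat list of numbers, 7 for each row, row after row: the turn, a rotation vector about the tool's x, y, z in degrees, then the shift along the tool's x, y, z in cm, then the opening, from -1 (shut) to 1 (fully open), so that 0 is half open. A call has 1 to 12 rows; each row shifts and turns the pose as measured when the row begins, along the tool's axes as they then stand; what a row does not reach is not made up. A row lasts 1/8 s, in which the tool goes at most 62.5 mm and 10.7 degrees, less where a joint would pass 70% of its speed; a pose out of reach is approached as far as the arm can. A call with a gripper value outside its range is refused whole. The fingers move at their own pace and stop on an object; the grip force is fixed at half the most. Time passes only in rows, so rows that do not move let the fingers close. It gives the time, the measured TCP pose, the force and the opening at its end, in the units of the state.
- monitor.get_obs(): the state, without advancing time (a new reading comes with each control period).
- cams.grab_frame(name): name is "scene" or "top" or "wrist"; returns (picture, depth): 400x640x3 uint8, blue, green, red; 400x640 float32, m along the optical axis (not along the pixel's ray), 0 where there is no reading.
- cams.camera_model(name): a dict with "fx", "fy", "cx", "cy" (pixels), "camera_from_world" (4x4, takes a point from world to camera coordinates). Camera axes: x right, y up, looking along -z (the intrinsics and any distortion apply to the point x, -y, -z); pixel columns grow to the right and rows downward; lengths in m; the calibration is good to about 2 mm. A picture is of the moment at which its call begins: read the wrist's pose just before it. camera_model takes no time and is no camera call; for the wrist camera it gives the pose at the moment of the call.
- robot.sign_off(): hands the job in, once; it reports no verdict.
The state is a dict: "clock": time; "joint_pos": joint angles; "dq": joint speeds; "tau": joint torques, N m; "position": TCP position; "orientation": TCP orientation; "wrist_force": force on the tool from outside, world axes, zero at the start; "moment": the same for the moment, N m; "gripper_width": finger opening in m.
Only numpy, scipy, OpenCV 4.12 (cv2) and the standard library are available. Lean on these libraries where they do the work, as an engineer would, in place of code of your own. Each camera call takes 0.05 s, during which the arm holds its last target. There are 200 camera calls.

### The job

Get the plantlet vials ready for the light: push every vial's cap fully home and thread every carrier onto the bent guide rod from its free end, sliding it round the bend until its whole base is on the straight part beside the light panel, all standing on the bench. When all are there, flip the light's toggle switch fully over to on. Leave the beaker, mortar and reagent bottle where they are.

Things in the scene. Friction and masses are not known exactly. Their poses are not given: they have to be found in the camera images.
- rig: Light rail, fixed: level 10 mm steel guide rod, axis 16 mm above the bench. Frame: origin on the bench at the bend's centre, z up. In mm the rod goes from its free round end (-30,-100) along +x to (0,-100), then a quarter circle, radius 100, to (100,0), then along +y to a dark end block (46 x 40, 45 high), face at y=150. Light panel: x -7 to 9, y 10 to 150, 70 high
- rod_entry (a point): Free, round-nosed end of the guide rod, on its axis, where the carriers are threaded on. A 30 mm straight part leads from here to the bend
- rod_bend_end (a point): Point on the rod's axis where the bend ends and the 150 mm straight part beside the light panel begins (rig x=100 y=0 mm)
- rod_stop (a point): Point on the rod's axis at the face of the end block that holds the rod: end of the straight part (rig x=100 y=150 mm); room for four carriers one behind the other
- switch (a joint): Toggle lever of the light on a grey switch box: 0 = off (leans 0.5 rad to the rig's -x), 1.0 rad = on (leans 0.5 rad to the rig's +x); stays where it is left. Pivot at rig x=-5 y=190 mm, 67 mm above the bench, axis along the rig's y; box and lever base reach 70 mm height
- switch_tip (a point): Centre of the 26 mm black ball at the end of the toggle lever, 60 mm from its pivot; moves with it
- vial1: Vial carrier, 140 g: steel base 32 long (x) x 50 wide (y) x 8 high; on it a body 32 x 30 wide up to 32 high, bored along x, 16 x 16 mm, bore axis 16 mm above the underside (level with the rod when it stands on the bench; either end first); then to 62 high a holder 28 x 30 wide, its +-y plates flush with the  grip them at 47 mm height. Clear vial, white cap 26 mm wide. Origin: underside centre, z up. May be absent
- vial1_cap (a joint): Push-down cap of vial1: 0 = standing proud (cap top 86 mm above the carrier's underside), 0.008 m = pushed fully home (top at 78 mm); it resists with about 4 N, then stays where it is left
- vial2: Vial carrier, 140 g: steel base 32 long (x) x 50 wide (y) x 8 high; on it a body 32 x 30 wide up to 32 high, bored along x, 16 x 16 mm, bore axis 16 mm above the underside (level with the rod when it stands on the bench; either end first); then to 62 high a holder 28 x 30 wide, its +-y plates flush with the  grip them at 47 mm height. Clear vial, white cap 26 mm wide. Origin: underside centre, z up. May be absent
- vial2_cap (a joint): Push-down cap of vial2: 0 = standing proud (cap top 86 mm above the carrier's underside), 0.008 m = pushed fully home (top at 78 mm); it resists with about 4 N, then stays where it is left
- vial3: Vial carrier, 140 g: steel base 32 long (x) x 50 wide (y) x 8 high; on it a body 32 x 30 wide up to 32 high, bored along x, 16 x 16 mm, bore axis 16 mm above the underside (level with the rod when it stands on the bench; either end first); then to 62 high a holder 28 x 30 wide, its +-y plates flush with the  grip them at 47 mm height. Clear vial, white cap 26 mm wide. Origin: underside centre, z up. May be absent
- vial3_cap (a joint): Push-down cap of vial3: 0 = standing proud (cap top 86 mm above the carrier's underside), 0.008 m = pushed fully home (top at 78 mm); it resists with about 4 N, then stays where it is left
- vial4: Vial carrier, 140 g: steel base 32 long (x) x 50 wide (y) x 8 high; on it a body 32 x 30 wide up to 32 high, bored along x, 16 x 16 mm, bore axis 16 mm above the underside (level with the rod when it stands on the bench; either end first); then to 62 high a holder 28 x 30 wide, its +-y plates flush with the  grip them at 47 mm height. Clear vial, white cap 26 mm wide. Origin: underside centre, z up. May be absent
- vial4_cap (a joint): Push-down cap of vial4: 0 = standing proud (cap top 86 mm above the carrier's underside), 0.008 m = pushed fully home (top at 78 mm); it resists with about 4 N, then stays where it is left
- beaker: Glass beaker 68 mm wide, 85 mm tall, origin under its centre; leave alone
- mortar: White mortar bowl 100 mm wide, 55 mm tall, origin under its centre; leave alone
- reagent: Reagent bottle 56 mm wide, 120 mm tall, origin under its centre; leave alone

How it is judged:
On the way, in this order (a step that is already met when the one before it is completed fails the run):
1. every vial present is capped home and its carrier stands threaded on the straight part of the rod (x of vial1 in the frame of rig between 0.094 and 0.106 m and y of vial1 in the frame of rig between 0.012 and 0.15 m and height (world z) of each of vial1, vial2, vial3, vial4 below 0.006 m and angle between each of vial1, vial2, vial3, vial4's own z axis and vertical below 0.1 rad and angle between the x axis of each of vial1, vial2, vial3, vial4 and the y axis of rig, either way round below 0.2 rad and value of joint each of vial1_cap, vial2_cap, vial3_cap, vial4_cap above 0.0065 m and x of vial2 in the frame of rig between 0.094 and 0.106 m and y of vial2 in the frame of rig between 0.012 and 0.15 m and x of vial3 in the frame of rig between 0.094 and 0.106 m and y of vial3 in the frame of rig between 0.012 and 0.15 m and x of vial4 in the frame of rig between 0.094 and 0.106 m and y of vial4 in the frame of rig between 0.012 and 0.15 m), for 0.2 s.
2. then the light switch is on (value of joint switch above 0.85 rad), for 0.2 s.
At the end, for the whole second after the job is handed in: Every vial present: cap pushed in more than 6.5 mm, carrier upright (within 0.1 rad) on the bench (under 6 mm), its origin within 6 mm of the axis of the rod's straight part and 12 to 150 mm past the end of the bend, bore within 0.2 rad of the rod, at rest; switch beyond 0.85 rad (all of step 1 and value of joint switch above 0.85 rad and linear speed of each of vial1, vial2, vial3, vial4 below 0.02 m/s); the robot touches nothing.
It fails at once if the beaker is moved more than 3 cm (distance of beaker from where it was at the start of the episode above 0.03 m).
It fails at once if the mortar is moved more than 3 cm (distance of mortar from where it was at the start of the episode above 0.03 m).
It fails at once if the reagent is moved more than 3 cm (distance of reagent from where it was at the start of the episode above 0.03 m).
Of vial1, vial2, vial3, vial4 only 3 to 4 are there at a start; the rules pass over those that are not, and their reading is None.
At some moment in a run one of vial1, vial2, vial3, vial4 may be knocked a few centimetres aside while the robot is not near it.
Once in a run the grip may slacken for a moment while it holds something.
It also fails if it takes over 210 s, if anything falls off the work surface, if the arm or the gripper's body presses on something with over 40 N, if the wrist force passes 120 N, or if a joint passes its speed limit or range.

## Working session

There is one attempt and no reset: what is moved stays moved. The work goes in short steps, Python scripts to look and compute and a tool call to move; the robot and the scene stay as the last step left them, time stands still between calls to the robot, and variables do not carry over. Pictures are saved under pics/ and viewed, about 12 in all and at most 16, crops included, and the job is handed in when it is done.

Besides the shell and the picture viewer there is one more tool, called after "Emit:" as name(argument=value, ...) on one line, values as JSON. step_arm: Moves the arm, as the interface text tells. Its arguments: {"type":"object","properties":{"series":{"type":"array"}},"required":["series"]}

```bash
ls; mkdir -p pics
python3 - <<'E'
from plant import monitor,cams,robot
import cv2,numpy as np
print(monitor.get_obs()); print(robot.pinch_z)
for n in("scene","top"):
    p,d=cams.grab_frame(n); cv2.imwrite(f"pics/{n}0.png",p); np.save(f"{n}0.npy",d); print(n,cams.camera_model(n))
E
```

```text
pics
{'clock': 0.0, 'joint_pos': array([-1.28711449e+00,  3.59555792e-01,  1.51146294e+00, -1.45402857e-05,
        1.27251132e+00, -1.15114755e-01]), 'dq': array([-1.86351881e-03, -4.37979616e-04,  2.40747190e-04, -8.46172237e-04,
       -8.11823657e-04, -4.41204354e-05]), 'tau': array([ 9.33562078e-04, -5.27616405e+01, -2.78622204e+01, -2.01802341e-04,
        1.33302331e-02,  8.99910759e-06]), 'position': array([ 0.23276742, -0.5522455 ,  0.23041176]), 'orientation': array([-6.19570199e-04,  8.33160338e-01, -5.53030661e-01, -7.44687290e-04]), 'wrist_force': array([0.04586498, 0.5805936 , 0.80307461]), 'moment': array([-0.00875714,  0.02173488, -0.0162877 ]), 'gripper_width': 0.08553565371647161}
0.0187
scene {'fx': 387.958393189365, 'fy': 387.958393189365, 'cx': 318.1541958521153, 'cy': 204.85469204368377, 'camera_from_world': array([[ 0.31895121,  0.94756309,  0.01985728, -0.1059147 ],
       [-0.63192338,  0.19699816,  0.74957626,  0.33055036],
       [ 0.70635895, -0.25162653,  0.66162007, -1.51334927],
       [ 0.        ,  0.        ,  0.        ,  1.        ]])}
top {'fx': 406.7018951173399, 'fy': 406.7018951173399, 'cx': 323.45489395273887, 'cy': 199.8048954317643, 'camera_from_world': array([[-0.01331031, -0.99966079,  0.02238615, -0.08667086],
       [ 0.99678673, -0.01149684,  0.07927197, -0.62060487],
       [-0.07898771,  0.02336935,  0.99660163, -1.03615073],
       [ 0.        ,  0.        ,  0.        ,  1.        ]])}
```

View pics/scene0.png

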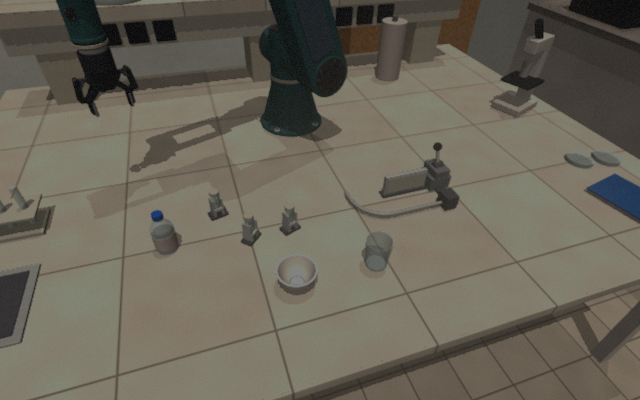

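View pics/top0.png

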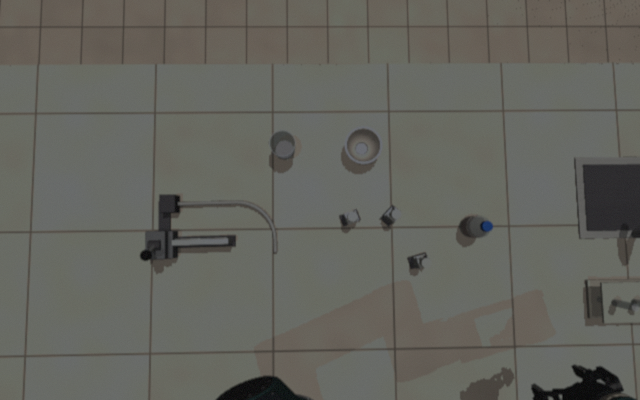

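The scene view shows three carriers, at (217,205), (251,229) and (290,219). It also shows the mortar (297,272), beaker (377,250), reagent (163,232), and the rig with its free rod end at (347,192). In the top view the carriers are at (349,217), (389,216) and (417,262), and the free end is at (275,252). I'll look closer.

```bash
cat > h.py <<'E'
from plant import monitor,cams,robot
import cv2,numpy as np
from scipy.spatial.transform import Rotation as R
def ray(m,u,v):
    T=np.linalg.inv(m["camera_from_world"]); d=np.array([(u-m["cx"])/m["fx"],-(v-m["cy"])/m["fy"],-1.])
    return T[:3,3],T[:3,:3]@d
def atz(m,u,v,z):
    o,d=ray(m,u,v); return o+d*(z-o[2])/d[2]
def cloud(m,dep):
    v,u=np.mgrid[:400,:640]; T=np.linalg.inv(m["camera_from_world"])
    d=np.stack([(u-m["cx"])/m["fx"],-(v-m["cy"])/m["fy"],-np.ones(u.shape)],-1)*dep[...,None]
    P=d@T[:3,:3].T+T[:3,3]; P[dep==0]=np.nan; return P
def tri(m1,p1,m2,p2):
    o1,d1=ray(m1,*p1);o2,d2=ray(m2,*p2)
    s=np.linalg.lstsq(np.c_[d1,-d2],o2-o1,rcond=None)[0]
    a=o1+d1*s[0];b=o2+d2*s[1]; return (a+b)/2,np.linalg.norm(a-b)
def proj(m,p):
    c=m["camera_from_world"]@np.r_[p,1]; return np.array([m["cx"]+m["fx"]*c[0]/-c[2],m["cy"]-m["fy"]*c[1]/-c[2]])
def crop(p,x0,y0,x1,y1,s,name):
    c=cv2.resize(p[y0:y1,x0:x1],None,fx=s,fy=s,interpolation=cv2.INTER_CUBIC)
    c=(255*(c/255.)**.6).astype(np.uint8)
    for x in range(x0-x0%10+10,x1,10):cv2.line(c,(int((x-x0)*s),0),(int((x-x0)*s),9 if x%50 else 25),(0,255,255),1)
    for y in range(y0-y0%10+10,y1,10):cv2.line(c,(0,int((y-y0)*s)),(9 if y%50 else 25,int((y-y0)*s)),(0,255,255),1)
    cv2.imwrite(f"pics/{name}.png",c); return c
E
python3 - <<'E'
from h import *
p=cv2.imread("pics/top0.png"); a=crop(p,130,180,290,270,5,"a")
b=crop(p,330,195,490,275,5,"b"); 
s=crop(cv2.imread("pics/scene0.png"),195,180,355,250,5,"c")
cv2.imwrite("pics/ab.png",np.vstack([a[:,:800],]))
cv2.imwrite("pics/bc.png",np.vstack([b[:250] if 0 else cv2.resize(b,None,fx=.78,fy=.78),cv2.resize(s,None,fx=.78,fy=.78)]))
m=cams.camera_model("top");P=cloud(m,np.load("top0.npy"))
# height map: objects in workspace
z=P[...,2]; ok=(z>.012)&(P[...,0]>.3)&(P[...,0]<.9)&(abs(P[...,1])<.5)
n,l,st,ce=cv2.connectedComponentsWithStats(ok.astype(np.uint8))
for i in range(1,n):
    if st[i,4]>15:
        q=P[l==i]; print(st[i],ce[i].round(1),q[:,:2].mean(0).round(3),q[:,2].max().round(3))
E
```

```text
[344 126  39  38 977] [363.4 143.9] [ 0.764 -0.201] 0.059
[269 130  27  29 394] [281.6 141.7] [0.767 0.011] 0.087
[159 194 118  59 864] [208.7 208.5] [0.6   0.202] 0.05
[383 207  19  16 186] [392.5 214.1] [ 0.578 -0.267] 0.089
[343 210  16  15 164] [350.6 216.5] [ 0.573 -0.161] 0.089
[461 215  32  23 571] [475.7 225.9] [ 0.546 -0.471] 0.125
[ 140  231   93   30 1303] [172.1 243.7] [0.512 0.28 ] 0.139
[412 253  20  16 225] [421.6 260.9] [ 0.46  -0.338] 0.088
```

View pics/bc.png

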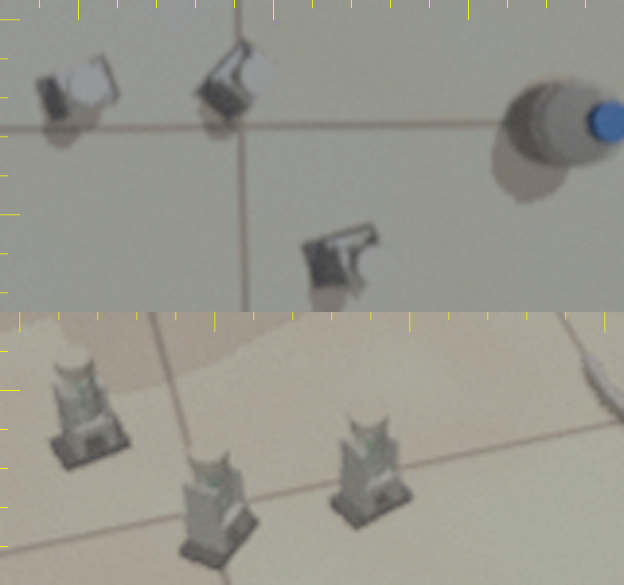

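View pics/ab.png

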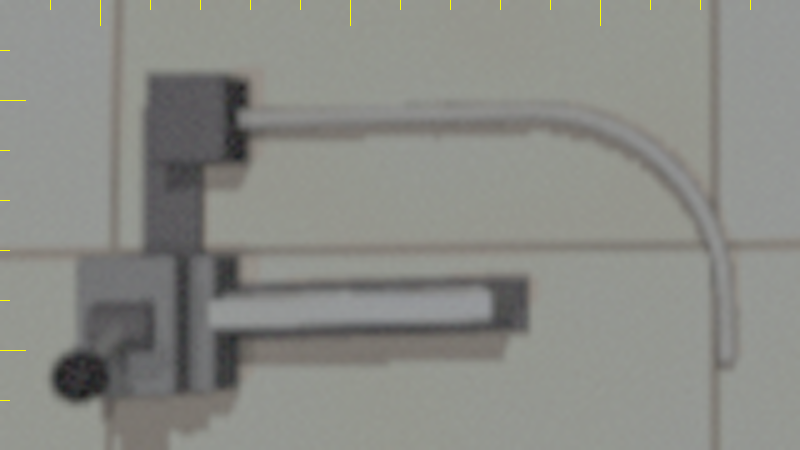

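Run:
```python
from h import *
from scipy.optimize import least_squares
m=cams.camera_model("top");ms=cams.camera_model("scene")
px=[(726,366),(728,330),(716,270),(698,212),(655,152),(602,122),(550,113),(450,115),(350,118),(247,119)]
W=np.array([atz(m,130+a/5,180+b/5,.017)[:2] for a,b in px])
def curve(p):
    if p[0]<0: return p[1]+100
    if p[1]>0: return p[0]-100
    return np.hypot(*p)-100
def res(q):
    c,s=np.cos(q[2]),np.sin(q[2]); L=(W-q[:2])@np.array([[c,-s],[s,c]])*1000
    r=[curve(p) for p in L]; return r+[L[0][0]+30, L[-1][1]-150]
r=least_squares(res,[.5,.1,0],x_scale=[.01,.01,.01]); print("rig",r.x,np.round(res(r.x),1)); np.save("rig.npy",r.x)
# check with scene view: rod pts
x,y,t=r.x
f=lambda X,Y,Z:np.array([x+np.cos(t)*X-np.sin(t)*Y,y+np.sin(t)*X+np.cos(t)*Y,Z])
for p in [(-.03,-.1,.016),(.1,0,.016),(.1,.15,.016)]: print(f(*p).round(4),proj(ms,f(*p)).round(1))
P=cloud(m,np.load("top0.npy"))
for u,v in [(350,216),(392,214),(421,261)]:
    q=P[v-15:v+15,u-15:u+15].reshape(-1,3); q=q[q[:,2]>.075]; print("cap",len(q),q.mean(0).round(4))
print("ball",tri(m,(130+80/5,180+376/5),ms,(437,147)))
print(f(-.005-.06*np.sin(.5),.19,.067+.06*np.cos(.5)))
# scene vs top cap tops: scene crop c scale 3.9 origin (195,180) y off 312
for a,b in [((90,82),(369,418)),((257,72),(210,460)),((378,268),(74,365))]:
    print(tri(m,(330+a[0]/3.9,195+a[1]/3.9),ms,(195+b[0]/3.9,180+(b[1]-312)/3.9)))
```

```text
rig [ 0.51451922  0.13279872 -0.00376874] [-0.3 -1.3 -3.2 -1.6  1.9  2.3  1.2  0.2 -0.9 -1.  -1.7 -0.9]
[0.4841 0.0329 0.016 ] [344.7 190.6]
[0.6145 0.1324 0.016 ] [394.2 211.8]
[0.6151 0.2824 0.016 ] [440.1 201.6]
cap 89 [ 0.5742 -0.163   0.0837]
cap 88 [ 0.5786 -0.2709  0.0846]
cap 96 [ 0.4588 -0.3419  0.0837]
ball (array([0.48730936, 0.32414005, 0.11789937]), np.float64(0.00046432372802514526))
[0.48146998 0.32292462 0.11965495]
(array([ 0.57473318, -0.16409419,  0.07873387]), np.float64(0.0038738023853441632))
(array([ 0.5796647 , -0.27210134,  0.07500431]), np.float64(0.0025001343554108624))
(array([ 0.4546624 , -0.34471225,  0.0743645 ]), np.float64(0.0047368820658384965))
```

```bash
cat >> h.py <<'E'
def pose():
    o=monitor.get_obs(); return o["position"].copy(),R.from_quat(np.roll(o["orientation"],-1)),o
def down(yaw): # tool x at yaw (deg) in world, z down
    c,s=np.cos(np.radians(yaw)),np.sin(np.radians(yaw)); return R.from_matrix(np.array([[c,s,0],[s,-c,0],[0,0,-1.]]))
def tyaw(r): x=r.as_matrix()[:,0]; return np.degrees(np.arctan2(x[1],x[0]))
def near(yaw,ref): # half-turn equivalent nearest ref
    return yaw-180*np.round((yaw-ref)/180)
def plan(wps,grip,ndec=1,start=None,maxd=.055,maxa=9.5):
    """wps: list (x,y,z,yaw); prints rows as integers-ish from current pose"""
    p,r,_=pose() if start is None else (np.array(start[:3]),down(start[3]),0); k=0
    for w in wps:
        t=np.array(w[:3]); q=down(w[3]); dr=(r.inv()*q).as_rotvec(degrees=True)
        n=int(max(1,np.ceil(np.linalg.norm(t-p)/maxd),np.ceil(np.linalg.norm(dr)/maxa)))
        for i in range(n):
            p1=p+(t-p)/(n-i); dr=(r.inv()*q).as_rotvec(degrees=True)/(n-i); sh=r.inv().apply(p1-p)*100
            dr=np.round(dr,1); sh=np.round(sh,2)
            print(", ".join(f"{v:g}" for v in [*(dr+0.),*(sh+0.),grip]),","); k+=1
            p=p+r.apply(sh/100); r=r*R.from_rotvec(dr,degrees=True)
    print("rows",k,"end",p.round(4),round(tyaw(r),1))
E
python3 - <<'E'
from h import *
p,r,o=pose(); m=cams.camera_model("wrist"); T=np.linalg.inv(m["camera_from_world"])
print(p,tyaw(r),m["fx"]); print("cam in tool",r.inv().apply(T[:3,3]-p), r.inv().as_matrix()@T[:3,:3])
plan([(.50,-.24,.30,-67+40)],-1)
E
```

```text
[ 0.2328004  -0.55233884  0.23053143] -67.15044938735305 341.256932085029
cam in tool [ 0.00027001 -0.08326849 -0.14153666] [[ 9.99999946e-01 -1.37083093e-04 -2.99356329e-04]
 [-2.27511003e-04 -9.44921763e-01 -3.27296211e-01]
 [-2.38001534e-04  3.27296261e-01 -9.44921743e-01]]
0, 0, -5, -2.3, -4.59, -0.86, -1 ,
0, 0, -5, -1.89, -4.78, -0.86, -1 ,
0, 0, -5, -1.47, -4.92, -0.86, -1 ,
0, 0, -5, -1.04, -5.03, -0.87, -1 ,
0, 0, -5, -0.59, -5.11, -0.86, -1 ,
0, 0, -5.1, -0.15, -5.14, -0.87, -1 ,
0, 0, -5, 0.31, -5.13, -0.86, -1 ,
-0.1, 0.1, -5.1, 0.77, -5.08, -0.87, -1 ,
rows 8 end [ 0.5  -0.24  0.3 ] -27.0
```

Emit:
step_arm(series=[0,0,-5,-2.3,-4.6,-0.9,-1,0,0,-5,-1.9,-4.8,-0.9,-1,0,0,-5,-1.5,-4.9,-0.9,-1,0,0,-5,-1,-5,-0.9,-1,0,0,-5,-0.6,-5.1,-0.9,-1,0,0,-5,-0.2,-5.1,-0.9,-1,0,0,-5,0.3,-5.1,-0.9,-1,0,0,-5,0.8,-5.1,-0.9,-1])

```text
clock: 1.1
position: [0.5012, -0.2308, 0.3013]
orientation: [-0.002, 0.974, -0.227, -0.003]
wrist_force: [-0.4, -1.2, -0.3]
gripper_width: 0.0002
```

Run:
```python
from h import *
p,r,o=pose(); m=cams.camera_model("wrist"); f,d=cams.grab_frame("wrist"); cv2.imwrite("pics/w1.png",(255*(f/255.)**.6).astype(np.uint8)); np.save("w1.npy",d); np.save("w1m.npy",m,allow_pickle=True)
print(p,tyaw(r),o["clock"],o["gripper_width"])
```

```text
[ 0.50124443 -0.23075284  0.30126399] -26.279695139970965 1.1 0.00022244251119809625
```

View pics/w1.png

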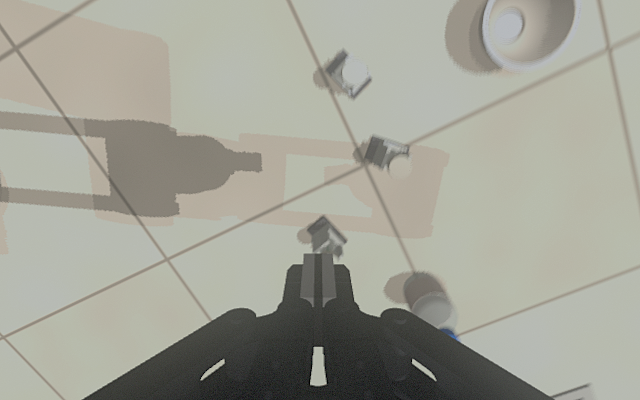

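The wrist view shows the same three carriers at (347,74), (385,153) and (327,237), all clear of each other. I'll fit the known carrier shape to the depth clouds from all three cameras.

```bash
cat >> h.py <<'E'
from scipy.optimize import least_squares as _ls
def _box(q,lo,hi):
    c=(np.array(lo)+hi)/2;h=(np.array(hi)-lo)/2;a=abs(q-c)-h
    return np.linalg.norm(np.maximum(a,0),axis=1)+np.minimum(a.max(1),0)
def sdf(q,cap):
    b=[_box(q,(-16,-25,0),(16,25,8)),_box(q,(-16,-15,8),(16,15,32)),_box(q,(-14,-15,32),(14,-11,62)),_box(q,(-14,11,32),(14,15,62))]
    rr=np.hypot(q[:,0],q[:,1]); b.append(np.maximum(rr-13,abs(q[:,2]-(78-cap-5))-8+0) )
    return np.min(b,axis=0)
def fit(clouds,xy,cap=-8):
    Q=np.vstack(clouds); Q=Q[np.isfinite(Q[:,0])]
    k=(np.hypot(Q[:,0]-xy[0],Q[:,1]-xy[1])<.045)&(Q[:,2]>.006)&(Q[:,2]<.1); Q=Q[k]
    Q=Q[::max(1,len(Q)//1500)]
    best=None
    for y0 in np.radians(range(-90,90,20)):
        def res(v):
            c,s=np.cos(v[2]),np.sin(v[2]); L=(Q[:,:2]*1000-v[:2])@np.array([[c,-s],[s,c]])
            return sdf(np.c_[L,Q[:,2]*1000],cap)
        r=_ls(res,[xy[0]*1000,xy[1]*1000,y0],loss="soft_l1",f_scale=1.5,x_scale=[1,1,.05])
        if best is None or r.cost<best[0]: best=(r.cost,r.x,np.median(abs(res(r.x))),len(Q))
    c,x,md,n=best; return x[0]/1000,x[1]/1000,(np.degrees(x[2])+90)%180-90,md,n
E
python3 - <<'E'
from h import *
C=[cloud(cams.camera_model(n),np.load(n+"0.npy")) for n in("top","scene")]
C.append(cloud(np.load("w1m.npy",allow_pickle=True).item(),np.load("w1.npy")))
C=[c.reshape(-1,3) for c in C]
for xy in [(.574,-.163),(.5786,-.271),(.459,-.342)]:
    print(np.round(fit(C,xy),4), *[np.round(fit([c],xy),3) for c in C],sep="\n   ")
E
```

```text
[ 5.7310e-01 -1.6310e-01  2.0415e+01  1.2583e+00  1.8620e+03]
   [ 5.750e-01 -1.630e-01  2.172e+01  1.103e+00  2.190e+02]
   [ 5.7400e-01 -1.6300e-01  2.0627e+01  1.0330e+00  4.0100e+02]
   [ 5.7200e-01 -1.6400e-01  2.1248e+01  1.2910e+00  1.2420e+03]
[ 5.77200e-01 -2.72000e-01  4.49084e+01  1.00820e+00  1.94500e+03]
   [  0.578  -0.272  44.452   0.925 238.   ]
   [ 5.7800e-01 -2.7200e-01  4.6042e+01  8.9300e-01  4.2800e+02]
   [ 5.7600e-01 -2.7300e-01  4.5164e+01  8.0100e-01  1.2790e+03]
[ 4.5650e-01 -3.4300e-01  1.4251e+01  7.8980e-01  1.6210e+03]
   [  0.458  -0.343  14.076   0.922 280.   ]
   [ 4.5800e-01 -3.4200e-01  1.5588e+01  1.1950e+00  3.7800e+02]
   [ 4.5500e-01 -3.4300e-01  1.4021e+01  4.7400e-01  9.6300e+02]
```

The views agree to about 3 mm and the heights match. I'll press the first vial's cap, vial A at (0.573, -0.163).

Run:
```python
from h import *
plan([(.5735,-.163,.105,-69.5),(.5735,-.163,.09,-69.5),(.5735,-.163,.083,-69.5),(.5735,-.163,.0785,-69.5)],-1)
```

```text
-0.1, 0.1, 8.7, 0.68, -1.69, 3.96, -1 ,
-0.1, 0.1, 8.7, 0.41, -1.78, 3.96, -1 ,
-0.1, 0.1, 8.7, 0.13, -1.83, 3.96, -1 ,
-0.1, 0, 8.7, -0.15, -1.84, 3.96, -1 ,
0, 0, 8.8, -0.43, -1.8, 3.96, -1 ,
0, 0.1, 0, 0, 0, 1.5, -1 ,
0, 0, 0, 0, 0, 0.7, -1 ,
0, 0, 0, 0, 0, 0.45, -1 ,
rows 8 end [ 0.5735 -0.163   0.0785] -69.5
```

Emit:
step_arm(series=[-0.1,0.1,8.7,0.7,-1.7,4,-1,-0.1,0.1,8.7,0.4,-1.8,4,-1,-0.1,0.1,8.7,0.1,-1.8,4,-1,-0.1,0,8.7,-0.1,-1.8,4,-1,0,0,8.8,-0.4,-1.8,3.8,-1,0,0,0,0,0,0,-1])

```text
clock: 1.9
position: [0.577, -0.1614, 0.0993]
orientation: [0.0, 0.816, -0.578, 0.001]
wrist_force: [-0.7, -0.0, -0.8]
gripper_width: -0.0003
```

Run:
```python
from h import *
p,r,o=pose();print(p,tyaw(r))
plan([(.5735,-.163,.09,-69.5),(.5735,-.163,.083,-69.5),(.5735,-.163,.0775,-69.5)],-1)
```

```text
[ 0.5770386  -0.16142467  0.09934934] -70.67171665773958
0, -0.1, -1.2, 0.03, 0.39, 0.93, -1 ,
0, 0, 0, 0, 0, 0.7, -1 ,
0, 0, 0, 0, 0, 0.55, -1 ,
rows 3 end [ 0.5735 -0.163   0.0775] -69.5
```

Emit:
step_arm(series=[0,-0.1,1.2,0,0.4,0.9,-1,0,0,0,0,0,0.7,-1,0,0,0,0,0,0.6,-1,0,0,0,0,0,0,-1])

```text
clock: 2.4
position: [0.5737, -0.1651, 0.0798]
orientation: [-0.001, 0.81, -0.586, 0.002]
wrist_force: [-0.1, -0.6, 0.3]
gripper_width: 0.0001
```

Emit:
step_arm(series=[0,0,0,0,0,0.2,-1,0,0,0,0,0,0.3,-1])

```text
clock: 2.65
position: [0.5751, -0.1659, 0.0778]
orientation: [-0.001, 0.81, -0.586, 0.004]
wrist_force: [-7.6, 5.6, 36.2]
gripper_width: 0.0001
```

Emit:
step_arm(series=[0,0,0,0,0,0.2,-1,0,0,0,0,0,0.2,-1])

```text
clock: 2.9
position: [0.5758, -0.1658, 0.0782]
orientation: [-0.002, 0.81, -0.586, 0.005]
wrist_force: [-4.1, 2.1, 15.8]
gripper_width: -0.0002
```

Bottomed at 0.078 m, so the cap is home. I'll back up, open and look again.

Emit:
step_arm(series=[0,0,0,0,0,-4,1,0,0,0,0,2,-5,1,0,0,0,0,2,-3,1,0,0,0,0,0,0,1])

```text
clock: 3.4
position: [0.5366, -0.1787, 0.2018]
orientation: [-0.002, 0.811, -0.585, 0.006]
wrist_force: [1.3, -0.7, -0.4]
gripper_width: 0.0721
```

```bash
cat >> h.py <<'E'
def look(xys,cap,cams_=("wrist",),save=None):
    out=[];C={}
    for n in cams_:
        m=cams.camera_model(n); f,d=cams.grab_frame(n); C[n]=cloud(m,d).reshape(-1,3)
        if save: cv2.imwrite(f"pics/{save}_{n}.png",(255*(f/255.)**.6).astype(np.uint8))
    for xy in xys:
        for n in C:
            try: print(n,np.round(fit([C[n]],xy,cap),4), "capmax",)
            except Exception as e: print(n,xy,"none",e)
E
python3 - <<'E'
from h import *
p,r,o=pose();print(p,tyaw(r),o["gripper_width"])
look([(.573,-.163)],0,("wrist","scene","top"),"w2")
plan([(.573,-.163,.028,-69.6)],1)
E
```

```text
[ 0.53660237 -0.17871025  0.20179735] -71.64819312274412 0.0720881865296795
wrist [ 5.71700e-01 -1.64500e-01  2.00951e+01  1.14370e+00  1.94700e+03] capmax
scene [ 5.73600e-01 -1.62700e-01  2.16276e+01  8.79400e-01  3.84000e+02] capmax
top [ 0.573  -0.1643 19.9803  0.5507 94.    ] capmax
-0.1, -0.1, -0.5, -0.07, -0.97, 4.27, 1 ,
-0.1, -0.1, -0.5, -0.05, -0.97, 4.26, 1 ,
-0.1, 0, -0.5, -0.04, -0.98, 4.27, 1 ,
-0.1, -0.1, -0.5, -0.03, -0.99, 4.26, 1 ,
rows 4 end [ 0.573 -0.163  0.028] -69.6
```

View pics/w2_wrist.png

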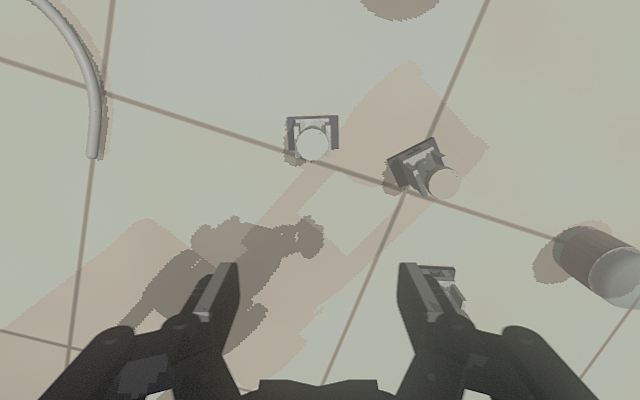

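The close view shows vial A at (313,130), square to the jaws. Now I'll grasp it.

Run:
```python
from h import *
plan([(.5725,-.164,.12,-69.7),(.5725,-.164,.06,-69.7),(.5725,-.164,.033,-69.7)],1)
```

```text
-0.2, -0.1, -1, -0.08, -1.92, 3.93, 1 ,
-0.2, -0.2, -0.9, -0.04, -1.94, 3.93, 1 ,
0, 0, 0, 0, 0, 3, 1 ,
0, 0, 0, 0, -0.01, 3, 1 ,
0, 0, 0, 0.01, 0, 2.7, 1 ,
rows 5 end [ 0.5725 -0.164   0.033 ] -69.7
```

Emit:
step_arm(series=[-0.2,-0.1,-1,-0.1,-1.9,4,1,-0.2,-0.2,-0.9,0,-1.9,4,1,0,0,0,0,0,0,1])

```text
clock: 3.92
position: [0.5726, -0.163, 0.1127]
orientation: [0.001, 0.821, -0.571, -0.003]
wrist_force: [-0.9, 0.5, 0.1]
gripper_width: 0.0852
```

Run:
```python
from h import *
p,r,o=pose();print(p,tyaw(r),o["gripper_width"])
plan([(.5725,-.164,.06,-69.7),(.5725,-.164,.03,-69.7)],1)
```

```text
[ 0.57259423 -0.16300453  0.11269376] -69.6268869581511 0.08521000458192
0.2, 0.2, 0.1, 0.11, 0.02, 5.27, 1 ,
0, 0, 0, 0, 0, 3, 1 ,
rows 2 end [ 0.5725 -0.164   0.03  ] -69.7
```

Emit:
step_arm(series=[0.2,0.2,0,0.1,0,5,1,0,0,0,0,0,3,1,0,0,0,0,0,0,1,0,0,0,0,0,0,-1,0,0,0,0,0,0,-1,0,0,0,0,0,0,-1,0,0,0,0,0,0,-1])

```text
clock: 4.8
position: [0.5756, -0.165, 0.0358]
orientation: [-0.0, 0.821, -0.571, 0.003]
wrist_force: [0.1, 0.1, -2.3]
gripper_width: 0.0289
```

Emit:
step_arm(series=[0,0,0,0,0,0,0,0,0,0,0,0,0,0,0,0,0,0,0,0.7,0,0,0,0,0,0,0,0,0,0,0,0,0,0,-1,0,0,0,0,0,0,-1,0,0,0,0,0,0,-1])

```text
clock: 5.68
position: [0.576, -0.1652, 0.0289]
orientation: [-0.0, 0.821, -0.571, 0.003]
wrist_force: [-0.4, 0.4, 0.0]
gripper_width: 0.0292
```

Run:
```python
from h import *
p,r,o=pose();print(p,tyaw(r),o["wrist_force"])
plan([(.576,-.165,.05,-70),(.435,.033,.06,-90)],-1)
```

```text
[ 0.57604493 -0.16519396  0.02885416] -69.59405306680833 [-0.35729614  0.44838666  0.00605421]
-0.2, -0.2, 0.4, -0.01, -0.01, -2.11, -1 ,
0, 0, 4, -4.69, 1.29, -0.21, -1 ,
0, 0, 4, -4.58, 1.62, -0.2, -1 ,
0, 0, 4, -4.46, 1.94, -0.21, -1 ,
0, 0, 4, -4.31, 2.24, -0.2, -1 ,
0, 0, 4, -4.15, 2.53, -0.21, -1 ,
rows 6 end [0.435 0.033 0.06 ] -90.0
```

Emit:
step_arm(series=[0,0,0,0,0,-2.5,-1,0,0,4,-4.7,1.3,-0.2,-1,0,0,4,-4.6,1.6,-0.2,-1,0,0,4,-4.4,1.9,-0.2,-1,0,0,4,-4.3,2.2,-0.2,-1,0,0,4,-4,2.5,0,-1,0,0,0,0,0,0,-1])

```text
clock: 6.55
position: [0.4312, 0.0349, 0.0602]
orientation: [0.001, -0.705, 0.709, -0.003]
wrist_force: [-0.8, -0.1, -1.4]
gripper_width: 0.0292
```

Run:
```python
from h import *
p,r,o=pose();print(p,tyaw(r),o["gripper_width"],o["wrist_force"])
f,d=cams.grab_frame("wrist"); cv2.imwrite("pics/w3.png",(255*(f/255.)**.6).astype(np.uint8))
f,d=cams.grab_frame("scene"); crop(f,300,150,420,240,5,"s3")
plan([(.441,.033,.03,-90)],-1)
```

```text
[0.43118449 0.03494448 0.06015081] -90.38146151644658 0.02923540633329308 [-0.75254442 -0.14862941 -1.36118988]
-0.6, -0.2, -0.4, -0.01, -0.51, 3.07, -1 ,
rows 1 end [0.441 0.033 0.03 ] -90.0
```

View pics/w3.png

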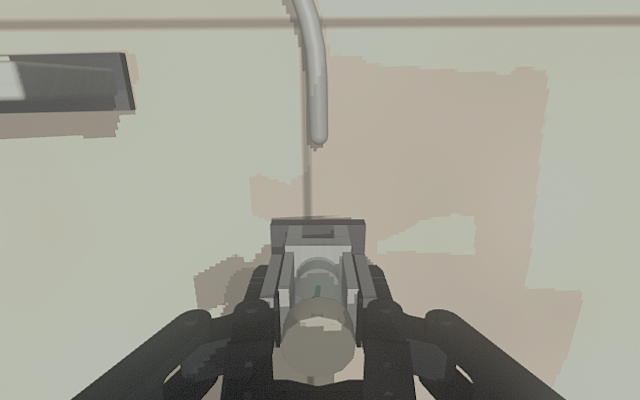

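The rod tip is at (319,141), nearly on the carrier's midline (col 318). I'll measure it from this wrist pose.

Run:
```python
from h import *
m=cams.camera_model("wrist")
for q in [(319,141),(317,90),(309,40)]: print(atz(m,*q,.016).round(4))
x,y,t=np.load("rig.npy")
for X,Y in [(-.03,-.1),(0,-.1),(.0707,-.0707),(.1,0),(.1,.13)]: print((X,Y),(x+np.cos(t)*X-np.sin(t)*Y).round(4),(y+np.sin(t)*X+np.cos(t)*Y).round(4))
```

```text
[0.4893 0.0311 0.016 ]
[0.5158 0.032  0.016 ]
[0.5396 0.0358 0.016 ]
(-0.03, -0.1) 0.4841 0.0329
(0, -0.1) 0.5141 0.0328
(0.0707, -0.0707) 0.585 0.0618
(0.1, 0) 0.6145 0.1324
(0.1, 0.13) 0.615 0.2624
```

Emit:
step_arm(series=[-0.3,-0.1,-0.4,0.2,-0.4,2,-1,-0.3,-0.1,0,0.1,-0.2,1,-1,0,0,0,0,0,0,-1])

```text
clock: 7.02
position: [0.4469, 0.0274, 0.0306]
orientation: [0.001, -0.707, 0.708, -0.002]
wrist_force: [-0.1, 0.4, -2.1]
gripper_width: 0.029
```

Emit:
step_arm(series=[0,0,0,-0.4,0,0,-1,0,0,0,0,0,0,-1])

```text
clock: 7.28
position: [0.4476, 0.0311, 0.031]
orientation: [0.002, -0.706, 0.708, -0.003]
wrist_force: [-0.2, -0.3, -2.5]
gripper_width: 0.0295
```

Emit:
step_arm(series=[0,0,0,-0.05,0,0.1,-1,0,0,0,-0.05,-1,0.05,-1,0,0,0,0,-1,0,-1,0,0,0,0,0,0,-1])

```text
clock: 7.78
position: [0.4701, 0.0322, 0.0303]
orientation: [0.002, -0.706, 0.708, -0.004]
wrist_force: [0.3, 0.7, -0.6]
gripper_width: 0.0295
```

Run:
```python
from h import *
p,r,o=pose();print(p,tyaw(r),o["gripper_width"],o["wrist_force"])
f,d=cams.grab_frame("wrist"); crop(f,250,60,400,220,3.5,"w4")
```

```text
[0.47006997 0.03220962 0.03034096] -90.12153026337278 0.02948089443008992 [ 0.33707575  0.73084401 -0.64119269]
```

View pics/w4.png

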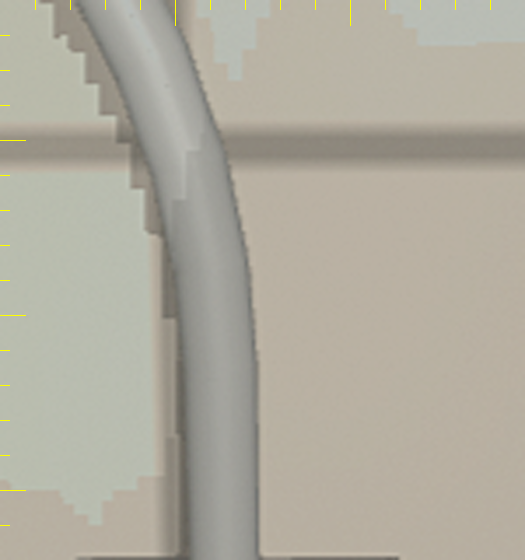

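Run:
```python
from h import *
m=cams.camera_model("wrist"); p,r,o=pose()
print(m["cx"],r.as_matrix().round(3))
for q in [(313.4,215),(312,170),(308,130),(300,100),(318,217)]: print(q,atz(m,*q,.016).round(4))
P=cloud(m,cams.grab_frame("wrist")[1])
for v in (205,190,170,150,130):
    row=P[v,250:400]; k=(row[:,2]>.012)&(row[:,2]<.03); print(v,row[k][:,:].mean(0).round(4),k.sum())
```

```text
317.8046860843162 [[-0.002 -1.     0.007]
 [-1.     0.002 -0.002]
 [ 0.002 -0.007 -1.   ]]
(313.4, 215) [0.4914 0.0336 0.016 ]
(312, 170) [0.514  0.0342 0.016 ]
(308, 130) [0.5325 0.0358 0.016 ]
(300, 100) [0.5456 0.0392 0.016 ]
(318, 217) [0.4903 0.0314 0.016 ]
205 [0.4977 0.0335 0.0191] 20
190 [0.505  0.0337 0.0187] 21
170 [0.5147 0.0339 0.0187] 22
150 [0.524  0.0343 0.019 ] 22
130 [0.5329 0.0353 0.0187] 23
```

```bash
cat >> h.py <<'E'
rx,ry,rt=np.load("rig.npy")+[.001,.0008,0]
def toworld(X,Y): return rx+np.cos(rt)*X-np.sin(rt)*Y, ry+np.sin(rt)*X+np.cos(rt)*Y
def torig(x,y):
    dx,dy=x-rx,y-ry; return np.cos(rt)*dx+np.sin(rt)*dy,-np.sin(rt)*dx+np.cos(rt)*dy
A=.1*np.pi/2
def rail(s): # s=0 at bend start; returns X,Y,heading deg
    if s<0: return s,-.1,0.
    if s<A: a=s/.1; return .0994*np.sin(a),-.0994*np.cos(a),np.degrees(a)
    return .1,s-A,90.
def s_of(x,y):
    X,Y=torig(x,y)
    if X<0: return X
    if Y>0: return A+Y
    return .1*np.arctan2(X,-Y)
def railplan(s1,step,z,grip=-1,off=0):
    p,r,o=pose(); s=s_of(*p[:2]); X,Y=torig(*p[:2]); a=rail(s)
    print("s",round(s,4),"lat err mm",round((np.hypot(X-a[0],Y-a[1]))*1000,2),"rig",round(X*1000,1),round(Y*1000,1),"z",p[2].round(4),"yaw",round(tyaw(r),1),"w",o["gripper_width"].round(4),"F",o["wrist_force"].round(1))
    n=max(1,int(np.ceil(abs(s1-s)/step))); w=[]
    for i in range(1,n+1):
        X,Y,h=rail(s+(s1-s)*i/n); w.append((*toworld(X,Y),z,h-90+np.degrees(rt)))
    plan(w,grip)
E
python3 - <<'E'
from h import *
railplan(-.005,.01,.030)
E
```

```text
Traceback (most recent call last):
  File "h.py", line 89, in railplan
    print("s",round(s,4),"lat err mm",round((np.hypot(X-a[0],Y-a[1]))*1000,2),"rig",round(X*1000,1),round(Y*1000,1),"z",p[2].round(4),"yaw",round(tyaw(r),1),"w",o["gripper_width"].round(4),"F",o["wrist_force"].round(1))
                                                                                                                                                                 ^^^^^^^^^^^^^^^^^^^^^^^^
AttributeError: 'float' object has no attribute 'round'
```

```bash
sed -i 's/o\["gripper_width"\].round(4)/round(float(o["gripper_width"]),4)/' h.py
python3 - <<'E'
from h import *
railplan(-.005,.01,.030)
E
```

```text
s -0.0466 lat err mm 1.46 rig -46.6 -101.5 z 0.0301 yaw -90.1 w 0.0293 F [-0.2  0.4 -1.6]
-0.4, -0.1, 0.1, -0.14, -0.83, 0.02, -1 ,
0, 0, 0, 0, -0.84, 0, -1 ,
0, 0, 0, 0, -0.83, -0.01, -1 ,
0, 0, 0, 0, -0.83, 0, -1 ,
0, 0, 0, -0.01, -0.83, 0, -1 ,
rows 5 end [0.5101 0.0337 0.03  ] -90.2
```

Emit:
step_arm(series=[-0.4,-0.1,0,-0.15,0,0,-1,0,0,0,0,-0.8,0,-1,0,0,0,0,-0.8,0,-1,0,0,0,0,-0.8,0,-1,0,0,0,0,-0.8,0,-1,0,0,0,0,0,0,-1])

```text
clock: 8.62
position: [0.5028, 0.0338, 0.03]
orientation: [-0.0, -0.706, 0.708, 0.0]
wrist_force: [-0.9, -0.6, -1.1]
gripper_width: 0.0292
```

Run:
```python
from h import *
railplan(.07,.01,.030)
```

```text
s -0.0123 lat err mm 0.16 rig -12.3 -99.8 z 0.03 yaw -90.1 w 0.0292 F [-0.9 -0.6 -1.1]
0.1, 0, 0.1, 0.02, -0.91, 0, -1 ,
0, 0, -3.4, -0.08, -0.92, 0, -1 ,
0, 0, -5.3, -0.04, -0.9, 0, -1 ,
0, 0, -5.2, -0.04, -0.91, 0, -1 ,
0, 0, -5.3, -0.05, -0.91, 0, -1 ,
0, 0, -5.2, -0.04, -0.91, 0, -1 ,
-0.1, 0, -5.2, -0.04, -0.91, 0, -1 ,
0, 0, -5.3, -0.04, -0.9, 0, -1 ,
0, 0, -5.2, -0.04, -0.91, 0, -1 ,
rows 9 end [0.5793 0.0573 0.03  ] -50.1
```

Forces stay low past the tip, so the carrier is threaded. Now into the bend.

Emit:
step_arm(series=[0,0,0,0,-0.9,0,-1,0,0,-3.4,-0.1,-0.9,0,-1,0,0,-5.3,0,-0.9,0,-1,0,0,-5.2,0,-0.9,0,-1,0,0,0,0,0,0,-1])

```text
clock: 9.25
position: [0.5406, 0.0367, 0.0297]
orientation: [0.0, 0.789, -0.615, -0.001]
wrist_force: [-0.8, -0.2, -1.4]
gripper_width: 0.0296
```

Run:
```python
from h import *
railplan(.09,.01,.030)
```

```text
s 0.0258 lat err mm 0.67 rig 25.5 -96.8 z 0.0297 yaw -75.9 w 0.0296 F [-0.8 -0.2 -1.4]
0.1, 0, -5.7, -0.12, -0.91, -0.03, -1 ,
0, 0, -5.2, -0.04, -0.91, 0, -1 ,
0, 0, -5.3, -0.04, -0.91, 0, -1 ,
0, 0, -5.2, -0.04, -0.91, 0, -1 ,
0, 0, -5.3, -0.04, -0.91, 0.01, -1 ,
0, 0, -5.3, -0.04, -0.91, 0, -1 ,
-0.1, 0, -5.2, -0.04, -0.92, 0, -1 ,
rows 7 end [0.5932 0.0715 0.03  ] -38.7
```

Tracking holds to about 1 mm, so I'll take longer batches.

Emit:
step_arm(series=[0,0,-5.7,-0.1,-0.9,0,-1,0,0,-5.2,0,-0.9,0,-1,0,0,-5.3,0,-0.9,0,-1,0,0,-5.2,-0.1,-0.9,0,-1,0,0,-5.3,0,-0.9,0,-1,0,0,-5.3,0,-0.9,0,-1,0,0,0,0,0,0,-1])

```text
clock: 10.12
position: [0.5832, 0.063, 0.0291]
orientation: [0.002, 0.928, -0.372, -0.004]
wrist_force: [0.3, -0.1, -0.4]
gripper_width: 0.0294
```

Run:
```python
from h import *
railplan(.16,.01,.030)
```

```text
s 0.0768 lat err mm 1.62 rig 67.9 -70.3 z 0.0291 yaw -43.7 w 0.0294 F [ 0.3 -0.1 -0.4]
0.4, 0.4, -2.8, 0.16, -0.91, -0.1, -1 ,
0, 0, -5.3, -0.04, -0.92, 0.01, -1 ,
0, 0, -5.3, -0.05, -0.92, 0, -1 ,
0, 0, -5.3, -0.04, -0.91, 0, -1 ,
0, 0, -5.3, -0.04, -0.92, 0, -1 ,
0, 0, -5.3, -0.04, -0.92, -0.01, -1 ,
0, 0, -5.3, -0.05, -0.92, 0, -1 ,
0, 0, -5.3, -0.04, -0.91, 0, -1 ,
0, 0, -3.6, 0.02, -0.93, 0, -1 ,
rows 9 end [0.6155 0.1362 0.03  ] -0.2
```

Emit:
step_arm(series=[0.4,0.4,-2.8,0.15,-0.9,-0.1,-1,0,0,-5.3,0,-0.9,0,-1,0,0,-5.3,0,-0.9,0,-1,0,0,-5.3,0,-0.9,0,-1,0,0,-5.3,0,-0.9,0,-1,0,0,0,0,0,0,-1])

```text
clock: 10.88
position: [0.6066, 0.0976, 0.029]
orientation: [0.001, 0.984, -0.176, -0.002]
wrist_force: [1.4, 0.5, -0.6]
gripper_width: 0.0292
```

Run:
```python
from h import *
railplan(.18,.01,.030)
```

```text
s 0.1198 lat err mm 1.47 rig 91.2 -35.6 z 0.029 yaw -20.2 w 0.0292 F [ 1.4  0.5 -0.6]
0.1, 0.2, -3.6, 0.13, -0.85, -0.1, -1 ,
0, 0, -4.9, -0.04, -0.85, 0, -1 ,
0, 0, -4.9, -0.03, -0.86, 0, -1 ,
0, 0, -5, -0.04, -0.85, 0, -1 ,
0, 0, -1.6, 0.04, -0.86, 0, -1 ,
0, 0, 0, 0, -0.86, 0, -1 ,
0, 0, 0, 0, -0.86, 0, -1 ,
rows 7 end [0.6156 0.1562 0.03  ] -0.2
```

Emit:
step_arm(series=[0.1,0.2,-3.6,0.15,-0.85,-0.1,-1,0,0,-4.9,0,-0.85,0,-1,0,0,-4.9,0,-0.85,0,-1,0,0,-5,0,-0.85,0,-1,0,0,-1.6,0.1,-0.8,0,-1,0,0,0,0,0,0,-1])

```text
clock: 11.62
position: [0.6143, 0.1361, 0.0291]
orientation: [0.001, 1.0, -0.009, -0.002]
wrist_force: [0.4, 0.7, -0.6]
gripper_width: 0.0295
```

Run:
```python
from h import *
railplan(A+.125,.02,.029)
```

```text
s 0.1599 lat err mm 1.22 rig 98.8 2.8 z 0.0291 yaw -1.0 w 0.0295 F [ 0.4  0.7 -0.6]
0.1, 0.2, -0.8, 0.1, -1.75, 0, -1 ,
0, 0, 0, 0, -1.74, 0, -1 ,
0, 0, 0, 0, -1.75, 0, -1 ,
0, 0, 0, 0, -1.74, 0, -1 ,
0, 0, 0, 0, -1.75, 0, -1 ,
0, 0, 0, 0, -1.74, 0.01, -1 ,
0, 0, 0, 0, -1.75, 0, -1 ,
rows 7 end [0.616  0.2582 0.029 ] -0.2
```

Emit:
step_arm(series=[0,0.2,-0.8,0.1,-1.7,0,-1,0,0,0,0,-1.7,0,-1,0,0,0,0,-1.7,0,-1,0,0,0,0,-1.7,0,-1,0,0,0,0,-1.7,0,-1,0,0,0,0,-1.7,0,-1,0,0,0,0,-1.2,0,-1,0,0,0,0,0,0,-1])

```text
clock: 12.62
position: [0.616, 0.2588, 0.0289]
orientation: [0.0, 1.0, -0.003, -0.0]
wrist_force: [0.4, 1.2, 0.1]
gripper_width: 0.0294
```

Run:
```python
from h import *
railplan(A+.125,.02,.028)
look([(p[0],p[1]) for p in [pose()[0]]],0,("scene","top"),"s5")
```

```text
s 0.2826 lat err mm 0.03 rig 100.0 125.5 z 0.0289 yaw -0.4 w 0.0294 F [0.4 1.2 0.1]
0.1, 0, -0.2, 0, 0.05, 0.09, -1 ,
rows 1 end [0.616  0.2583 0.028 ] -0.2
scene [ 6.20600e-01  2.57100e-01 -5.93124e+01  6.49150e+00  5.83000e+02] capmax
top [6.13100e-01 2.47800e-01 5.03045e+01 4.57170e+00 3.48000e+02] capmax
```

Emit:
step_arm(series=[0,0,0,0,0,0.05,-1,0,0,0,0,0,0,0.3,0,0,0,0,0,0,0.6,0,0,0,0,0,-1,1,0,0,0,0,0,-5,1,0,0,0,0,3,-5,1,0,0,0,0,5,-3,1,0,0,0,0,5,0,1,0,0,0,0,0,0,1])

```text
clock: 13.85
position: [0.6161, 0.122, 0.1766]
orientation: [0.002, 1.0, -0.004, 0.001]
wrist_force: [-0.5, 0.7, -0.4]
gripper_width: 0.0854
```

Run:
```python
from h import *
p,r,o=pose();print(p,tyaw(r),o["clock"])
look([toworld(.1,.125)],0,("wrist","scene"),"v5"); print(toworld(.1,.125))
look([(.577,-.272),(.457,-.343)],-8,("scene","top"),"v6")
```

```text
[0.61605286 0.12196769 0.17661313] -0.4617528221674613 13.85
wrist [6.14600e-01 2.43100e-01 8.90636e+01 1.79510e+00 2.68300e+03] capmax
scene [6.18700e-01 2.63400e-01 1.13502e+01 5.09940e+00 5.12000e+02] capmax
(np.float64(0.6159895982894944), np.float64(0.25822095810010004))
scene [ 5.77800e-01 -2.71600e-01  4.57699e+01  8.57300e-01  4.31000e+02] capmax
top [  0.5785  -0.2726  45.618    0.9371 223.    ] capmax
scene [ 4.57800e-01 -3.42000e-01  1.54386e+01  1.11000e+00  3.78000e+02] capmax
top [  0.4579  -0.3431  13.2312   0.8824 269.    ] capmax
```

View pics/v5_wrist.png

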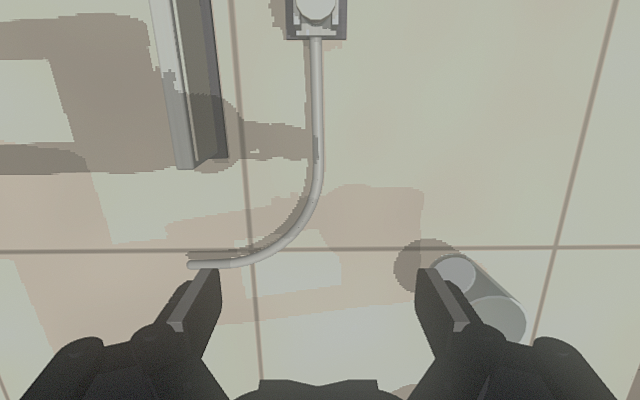

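Run:
```python
from h import *
m=cams.camera_model("wrist"); print(torig(*atz(m,286,40,.006)[:2]),torig(*atz(m,347,40,.006)[:2]))
plan([(.578,-.24,.17,-44.5),(.578,-.272,.107,-44.5)],-1)
```

```text
(np.float64(0.0729677931110994), np.float64(0.10938909704360014)) (np.float64(0.12347849694051502), np.float64(0.1093901848478292))
0, 0, 6.3, -0.52, 5.23, 0.09, -1 ,
0, 0, 6.3, 0.06, 5.26, 0.09, -1 ,
0, 0, 6.3, 0.64, 5.22, 0.09, -1 ,
0, 0, 6.3, 1.2, 5.12, 0.09, -1 ,
0, 0, 6.4, 1.76, 4.95, 0.09, -1 ,
0, -0.1, 6.3, 2.3, 4.73, 0.08, -1 ,
0.1, 0, 6.4, 2.81, 4.45, 0.08, -1 ,
0, 0, 0, 1.12, 1.14, 3.15, -1 ,
0, 0, 0, 1.12, 1.14, 3.15, -1 ,
rows 9 end [ 0.578 -0.272  0.107] -44.5
```

Vial A's near base edge is at rig y=109, so its centre is at y=125 and x=98. Seated as intended. Next, vial B's cap.

Emit:
step_arm(series=[0,0,6.3,-0.5,5.2,0.1,-1,0,0,6.3,0,5.3,0.1,-1,0,0,6.3,0.6,5.2,0.1,-1,0,0,6.3,1.2,5.1,0.1,-1,0,0,6.4,1.8,4.9,0.1,-1,0,0,6.3,2.3,4.7,0.1,-1,0,0,6.4,2.8,4.3,0.1,-1,0,0,0,1.1,1,3,-1,0,0,0,0.9,0.9,3,-1,0,0,0,0,0,0,-1])

```text
clock: 15.3
position: [0.5818, -0.2629, 0.1025]
orientation: [-0.0, 0.924, -0.382, -0.001]
wrist_force: [0.4, 0.8, -0.4]
gripper_width: 0.0005
```

Run:
```python
from h import *
p,r,o=pose();print(p,tyaw(r))
plan([(.578,-.272,.095,-44.5),(.578,-.272,.084,-44.5),(.578,-.272,.0775,-44.5)],-1)
```

```text
[ 0.58177619 -0.26294897  0.10247719] -44.9072604607207
0, 0.2, -0.4, 0.37, 0.91, 0.75, -1 ,
0, 0, 0, 0, 0, 1.1, -1 ,
0, 0, 0, 0, 0, 0.65, -1 ,
rows 3 end [ 0.578  -0.272   0.0775] -44.5
```

Emit:
step_arm(series=[0,0,0,0.4,0.9,0.5,-1,0,0,0,0,0,0,-1,0,0,0,0,0,1,-1,0,0,0,0,0,0.6,-1,0,0,0,0,0,0.3,-1])

```text
clock: 15.92
position: [0.5805, -0.2703, 0.0809]
orientation: [-0.0, 0.925, -0.38, 0.0]
wrist_force: [-2.0, 0.3, 3.2]
gripper_width: -0.0002
```

Emit:
step_arm(series=[0,0,0,0,0,0.3,-1,0,0,0,0,0,0.3,-1,0,0,0,0,0,0.2,-1])

```text
clock: 16.3
position: [0.5815, -0.2709, 0.0782]
orientation: [0.0, 0.925, -0.38, 0.002]
wrist_force: [-4.6, 2.1, 15.9]
gripper_width: 0.0001
```

Emit:
step_arm(series=[0,0,0,0,0,-4,1,0,0,0,0,2,-5,1,0,0,0,0,2,-3,1,0,0,0,0,0,0,1])

```text
clock: 16.8
position: [0.5529, -0.2996, 0.2007]
orientation: [-0.0, 0.925, -0.38, 0.002]
wrist_force: [0.4, -0.9, -0.5]
gripper_width: 0.0722
```

Run:
```python
from h import *
p,r,o=pose();print(p,tyaw(r),o["gripper_width"])
look([(.578,-.272)],0,("wrist","scene","top"),"w7")
plan([(.5778,-.272,.105,-44.5),(.5778,-.272,.055,-44.5),(.5778,-.272,.028,-44.5)],1)
```

```text
[ 0.5529332  -0.29955121  0.20069412] -44.639597344637224 0.07223326274998176
wrist [ 5.76300e-01 -2.72900e-01  4.56517e+01  1.17240e+00  1.97800e+03] capmax
scene [ 5.78000e-01 -2.71500e-01  4.58158e+01  9.44400e-01  4.04000e+02] capmax
top [  0.5783  -0.2724  44.5367   0.8718 230.    ] capmax
0, 0.1, 0, 0.06, -1.8, 4.6, 1 ,
-0.1, 0, -0.1, 0.06, -1.8, 4.59, 1 ,
0, 0, 0, 0, -0.01, 5, 1 ,
0, 0, 0, 0, 0, 2.7, 1 ,
rows 4 end [ 0.5778 -0.272   0.028 ] -44.5
```

Emit:
step_arm(series=[0,0,0,0.1,-1.8,4.6,1,0,0,0,0,-1.8,4.6,1,0,0,0,0,0,0,1,0,0,0,0,0,4.5,1,0,0,0,0,0,0,1])

```text
clock: 17.58
position: [0.5772, -0.2681, 0.0526]
orientation: [-0.002, 0.926, -0.378, -0.004]
wrist_force: [-0.8, 0.2, -0.3]
gripper_width: 0.0858
```

Run:
```python
from h import *
p,r,o=pose();print(p,tyaw(r),o["gripper_width"])
plan([(.5775,-.272,.0285,-45)],1)
```

```text
[ 0.57719846 -0.26808496  0.05262536] -44.42645781789034 0.08577044445427562
0, 0.5, 0.6, 0.32, 0.26, 2.41, 1 ,
rows 1 end [ 0.5775 -0.272   0.0285] -45.0
```

Emit:
step_arm(series=[0,0.5,0.6,0.3,0.3,2.4,1,0,0,0,0,0,0,1,0,0,0,0,0,0,-1,0,0,0,0,0,0,-1,0,0,0,0,0,0,-1,0,0,0,0,0,0,-1])

```text
clock: 18.32
position: [0.5827, -0.2759, 0.0387]
orientation: [0.001, 0.924, -0.383, 0.006]
wrist_force: [0.3, 0.3, -1.7]
gripper_width: 0.0291
```

Run:
```python
from h import *
p,r,o=pose();print(p,tyaw(r),o["gripper_width"])
plan([(.44,.0335,.06,-90.2)],-1,start=(*p[:2],.055,-45))
```

```text
[ 0.58272462 -0.2759045   0.0386545 ] -45.01658459801222 0.029069900679054045
0, 0, 6.5, -4.57, -1.68, -0.07, -1 ,
0, 0, 6.5, -4.73, -1.16, -0.07, -1 ,
0, 0, 6.4, -4.83, -0.61, -0.07, -1 ,
0, 0, 6.5, -4.87, -0.07, -0.07, -1 ,
0, 0, 6.4, -4.84, 0.48, -0.07, -1 ,
0, 0, 6.5, -4.76, 1.01, -0.08, -1 ,
0, 0, 6.4, -4.61, 1.55, -0.07, -1 ,
rows 7 end [0.44   0.0335 0.06  ] -90.2
```

Emit:
step_arm(series=[0,0,0,0,0,0,0,0,0,0,0,0,0,0,0,0,0,0,-0.4,0.9,0,0,0,0,0,0,0,0])

```text
clock: 18.82
position: [0.5858, -0.2729, 0.0288]
orientation: [0.001, 0.924, -0.383, 0.006]
wrist_force: [-0.6, -0.0, 0.2]
gripper_width: 0.0427
```

Emit:
step_arm(series=[0,0,0,0,0.5,0,0,0,0,0,0,0,0,0,0,0,0,0,0,0,-1,0,0,0,0,0,0,-1,0,0,0,0,0,0,-1])

```text
clock: 19.45
position: [0.5819, -0.2767, 0.0286]
orientation: [0.001, 0.924, -0.383, 0.006]
wrist_force: [-0.3, -0.3, -1.1]
gripper_width: 0.029
```

Emit:
step_arm(series=[0,0,0,0,0,-2.6,-1,0,0,6.5,-4.6,-1.7,0,-1,0,0,6.5,-4.7,-1.2,0,-1,0,0,6.4,-4.8,-0.6,0,-1,0,0,6.5,-4.9,-0.1,0,-1,0,0,6.4,-4.8,0.5,0,-1,0,0,6.5,-4.8,1,0,-1,0,0,6.4,-4.3,1.6,0,-1,0,0,0,0,0,0,-1,0,0,0,0,0,0,-1])

```text
clock: 20.7
position: [0.4397, 0.0389, 0.051]
orientation: [0.002, -0.696, 0.718, -0.008]
wrist_force: [0.4, -0.1, -0.8]
gripper_width: 0.0291
```

Run:
```python
from h import *
p,r,o=pose();print(p,tyaw(r),o["gripper_width"])
f,d=cams.grab_frame("wrist"); cv2.imwrite("pics/w8.png",(255*(f/255.)**.6).astype(np.uint8))
plan([(.442,.0337,.03,-90.2)],-1)
```

```text
[0.43972383 0.03887664 0.05100748] -91.74335881767561 0.0291105648420918
-0.8, -0.4, -1.6, 0.48, -0.25, 2.1, -1 ,
rows 1 end [0.442  0.0337 0.03  ] -90.2
```

View pics/w8.png

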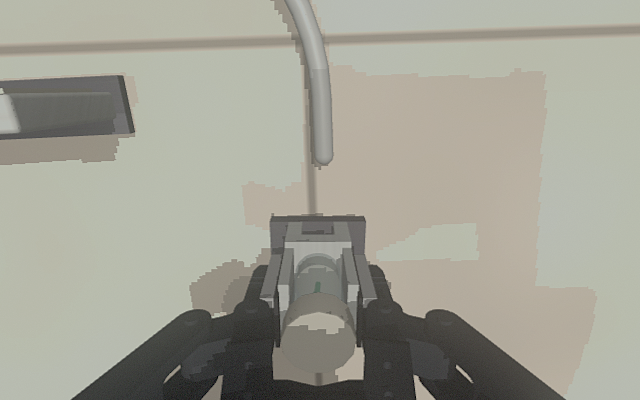

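Same grip as before: the carrier sits at col 318 in the jaws and the rod tip is at (324,160). Lowering and correcting the lateral offset.

Emit:
step_arm(series=[-0.8,-0.4,-1.6,0.45,0,1,-1,0,0,0,0,0,1,-1,0,0,0,0,0,0,-1,0,0,0,0,0,0,-1])

```text
clock: 21.25
position: [0.4421, 0.0313, 0.0304]
orientation: [0.0, -0.705, 0.709, -0.001]
wrist_force: [-0.1, -0.0, -1.1]
gripper_width: 0.0291
```

Run:
```python
from h import *
railplan(-.015,.01,.030)
```

```text
s -0.073 lat err mm 2.55 rig -73.0 -102.6 z 0.0304 yaw -90.4 w 0.0291 F [-0.1 -0.  -1.1]
-0.1, -0.1, -0.2, -0.26, -0.97, 0.04, -1 ,
0, 0, 0, 0, -0.96, 0, -1 ,
0, 0, 0, 0, -0.97, 0, -1 ,
0, 0, 0, 0, -0.97, 0, -1 ,
0, 0, 0, 0, -0.96, 0, -1 ,
0, 0, 0, 0, -0.97, 0, -1 ,
rows 6 end [0.5001 0.0337 0.03  ] -90.2
```

Emit:
step_arm(series=[0,0,-0.2,-0.25,0,0,-1,0,0,0,0,0,0,-1,0,0,0,0,-0.9,0,-1,0,0,0,0,-0.9,0,-1,0,0,0,0,-0.9,0,-1,0,0,0,0,-0.9,0,-1,0,0,0,0,-0.9,0,-1,0,0,0,0,-0.9,0,-1,0,0,0,0,0,0,-1])

```text
clock: 22.38
position: [0.5019, 0.0339, 0.0313]
orientation: [0.001, -0.706, 0.708, -0.002]
wrist_force: [0.2, -0.1, -2.3]
gripper_width: 0.0292
```

Run:
```python
from h import *
railplan(.07,.01,.030)
```

```text
s -0.0133 lat err mm 0.27 rig -13.3 -99.7 z 0.0313 yaw -90.2 w 0.0292 F [ 0.2 -0.1 -2.3]
-0.3, -0.1, 0.1, 0.03, -0.92, 0.13, -1 ,
0, 0, -3, -0.08, -0.93, 0, -1 ,
0, 0, -5.3, -0.04, -0.91, 0, -1 ,
0, 0, -5.3, -0.04, -0.92, 0, -1 ,
0, 0, -5.4, -0.05, -0.92, 0, -1 ,
0, 0, -5.3, -0.04, -0.92, 0, -1 ,
0, 0, -5.3, -0.04, -0.92, 0, -1 ,
0, 0, -5.3, -0.04, -0.92, 0, -1 ,
0, 0, -5.3, -0.04, -0.91, 0, -1 ,
rows 9 end [0.5793 0.0573 0.03  ] -50.1
```

Emit:
step_arm(series=[-0.3,0,0,0,-0.9,0.15,-1,0,0,-3,-0.1,-0.9,0,-1,0,0,-5.3,0,-0.9,0,-1,0,0,-5.3,0,-0.9,0,-1,0,0,-5.3,0,-0.9,0,-1,0,0,-5.3,0,-0.9,0,-1,0,0,0,0,0,0,-1])

```text
clock: 23.25
position: [0.5573, 0.0419, 0.0287]
orientation: [0.001, 0.842, -0.539, -0.001]
wrist_force: [-0.3, 0.7, -1.6]
gripper_width: 0.029
```

Run:
```python
from h import *
railplan(.105,.01,.030)
```

```text
s 0.0431 lat err mm 1.35 rig 42.1 -91.5 z 0.0287 yaw -65.3 w 0.029 F [-0.3  0.7 -1.6]
0.2, 0, -4.8, -0.17, -0.88, -0.13, -1 ,
0, 0, -5.1, -0.04, -0.87, 0, -1 ,
0, 0, -5.1, -0.04, -0.88, 0, -1 ,
0, 0, -5, -0.04, -0.88, 0, -1 ,
0, 0, -5.1, -0.04, -0.88, 0, -1 ,
0, 0, -5, -0.03, -0.87, 0, -1 ,
0, 0, -5.1, -0.04, -0.88, 0, -1 ,
rows 7 end [0.6016 0.0838 0.03  ] -30.1
```

Emit:
step_arm(series=[0.2,0,-4.8,-0.15,-0.9,-0.1,-1,0,0,-5.1,0,-0.9,0,-1,0,0,-5.1,0,-0.9,0,-1,0,0,-5,0,-0.9,0,-1,0,0,-5.1,0,-0.9,0,-1,0,0,0,0,0,0,-1])

```text
clock: 24.0
position: [0.5904, 0.0683, 0.0287]
orientation: [0.001, 0.939, -0.343, -0.003]
wrist_force: [0.3, 0.7, 0.4]
gripper_width: 0.0294
```

Run:
```python
from h import *
railplan(.15,.01,.030)
```

```text
s 0.0857 lat err mm 0.02 rig 75.2 -65.1 z 0.0287 yaw -40.2 w 0.0294 F [0.3 0.7 0.4]
0.3, 0.3, -4.3, -0.03, -0.91, -0.13, -1 ,
0, 0, -5.3, -0.04, -0.91, 0, -1 ,
0, 0, -5.3, -0.04, -0.91, 0, -1 ,
0, 0, -5.2, -0.04, -0.92, 0, -1 ,
0, 0, -5.3, -0.05, -0.91, 0, -1 ,
0, 0, -5.2, -0.04, -0.91, 0, -1 ,
0, 0, -5.3, -0.04, -0.91, 0, -1 ,
rows 7 end [0.6146 0.1262 0.03  ] -4.3
```

Emit:
step_arm(series=[0.3,0.3,-4.3,0,-0.9,-0.1,-1,0,0,-5.3,0,-0.9,0,-1,0,0,-5.3,0,-0.9,0,-1,0,0,-5.2,0,-0.9,0,-1,0,0,-5.3,0,-0.9,0,-1,0,0,-5.2,0,-0.9,0,-1,0,0,-5.3,0,-0.9,0,-1,0,0,0,0,0,0,-1])

```text
clock: 25.0
position: [0.6132, 0.1221, 0.0287]
orientation: [0.001, 0.999, -0.042, -0.002]
wrist_force: [0.6, 1.4, -0.9]
gripper_width: 0.029
```

Run:
```python
from h import *
railplan(A+.085,.018,.029)
```

```text
s 0.1457 lat err mm 1.04 rig 97.7 -11.2 z 0.0287 yaw -4.8 w 0.029 F [ 0.6  1.4 -0.9]
0.1, 0.2, -4.5, 0.1, -1.6, -0.03, -1 ,
0, 0, 0, 0, -1.6, 0, -1 ,
0, 0, 0, 0, -1.61, 0, -1 ,
0, 0, 0, 0, -1.61, 0, -1 ,
0, 0, 0, 0, -1.6, 0, -1 ,
0, 0, 0, -0.01, -1.61, 0, -1 ,
rows 6 end [0.6158 0.2182 0.029 ] -0.3
```

Emit:
step_arm(series=[0,0.2,-4.5,0.2,-1.6,0,-1,0,0,0,0,-1.6,0,-1,0,0,0,0,-1.6,0,-1,0,0,0,0,-1.6,0,-1,0,0,0,0,-1.6,0,-1,0,0,0,0,-1.2,0,-1,0,0,0,0,0,0,-1])

```text
clock: 25.88
position: [0.6163, 0.2172, 0.0287]
orientation: [0.002, 1.0, -0.008, -0.001]
wrist_force: [0.5, 0.7, 0.3]
gripper_width: 0.0291
```

Run:
```python
from h import *
railplan(A+.085,.018,.0285)
```

```text
s 0.2411 lat err mm 0.43 rig 100.4 84.0 z 0.0287 yaw -1.0 w 0.0291 F [0.5 0.7 0.3]
0.2, 0.1, -0.8, -0.04, -0.1, 0.02, -1 ,
rows 1 end [0.6159 0.2182 0.0285] -0.2
```

Emit:
step_arm(series=[0,0,0,0,0,0,0.3,0,0,0,0,0,0,0.6,0,0,0,0,0,-1,1,0,0,0,0,0,-5,1,0,0,0,0,3,-5,1,0,0,0,0,5,-3,1,0,0,0,0,5,0,1,0,0,0,0,0,0,1])

```text
clock: 26.88
position: [0.6152, 0.0823, 0.1771]
orientation: [0.003, 1.0, -0.009, 0.001]
wrist_force: [-0.0, 0.5, -0.4]
gripper_width: 0.0853
```

Run:
```python
from h import *
p,r,o=pose();print(p,tyaw(r),o["clock"])
f,d=cams.grab_frame("wrist"); cv2.imwrite("pics/w9.png",(255*(f/255.)**.6).astype(np.uint8))
look([(.457,-.343)],-8,("scene","top"),"v9")
plan([(.49,-.25,.17,-70),(.457,-.343,.107,-75.5)],-1)
```

```text
[0.61519057 0.08225621 0.17706857] -1.0368492912091194 26.875
scene [ 4.57800e-01 -3.41800e-01  1.54315e+01  1.29710e+00  3.85000e+02] capmax
top [  0.4578  -0.3431  14.564    0.8255 272.    ] capmax
0, 0, 8.6, -1.5, 4.22, 0.09, -1 ,
0, 0, 8.7, -0.85, 4.4, 0.09, -1 ,
0, 0, 8.6, -0.18, 4.48, 0.09, -1 ,
0, 0, 8.7, 0.5, 4.45, 0.09, -1 ,
0, 0, 8.6, 1.16, 4.33, 0.09, -1 ,
0, -0.1, 8.7, 1.8, 4.11, 0.09, -1 ,
0.1, 0, 8.6, 2.4, 3.79, 0.09, -1 ,
0, -0.1, 8.7, 2.93, 3.38, 0.08, -1 ,
0, 0, 1.8, 2.54, 2.09, 2.1, -1 ,
0, 0, 1.8, 2.6, 2.01, 2.1, -1 ,
0, 0, 1.9, 2.67, 1.93, 2.1, -1 ,
rows 11 end [ 0.457 -0.343  0.107] -75.5
```

View pics/w9.png

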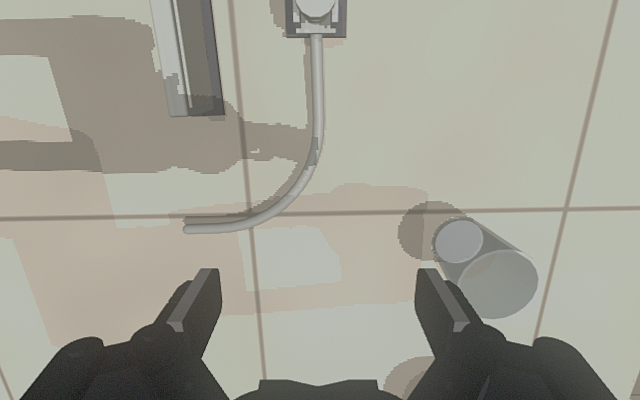

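Vial B stands threaded at (316,20), the same look as vial A had. Vial C is unmoved. On to C's cap.

Emit:
step_arm(series=[0,0,8.6,-1.5,4.2,0.1,-1,0,0,8.7,-0.8,4.4,0.1,-1,0,0,8.6,-0.2,4.5,0.1,-1,0,0,8.7,0.5,4.5,0.1,-1,0,0,8.6,1.2,4.3,0.1,-1,0,0,8.7,1.8,4.1,0.1,-1,0,0,8.6,2.4,3.8,0.1,-1,0,0,8.7,2.9,3.4,0.1,-1,0,0,1.8,2.5,2.1,2,-1,0,0,1.8,2.6,2,2,-1,0,0,1,2.2,1.6,2,-1,0,0,0,0,0,0,-1])

```text
clock: 28.52
position: [0.4548, -0.3318, 0.1029]
orientation: [-0.001, 0.789, -0.615, -0.002]
wrist_force: [-1.4, 0.9, -0.4]
gripper_width: 0.0002
```

Run:
```python
from h import *
p,r,o=pose();print(p,tyaw(r))
plan([(.4572,-.343,.095,-75.5)],-1)
```

```text
[ 0.45479192 -0.33180719  0.10286528] -75.89848800236612
0.1, 0.2, -0.4, 1.15, 0.04, 0.78, -1 ,
rows 1 end [ 0.4572 -0.343   0.095 ] -75.5
```

Emit:
step_arm(series=[0,0,0,1.1,0,0.3,-1,0,0,0,0,0,0,-1,0,0,0,0,0,1,-1,0,0,0,0,0,0.7,-1,0,0,0,0,0,0.3,-1])

```text
clock: 29.15
position: [0.4608, -0.3404, 0.0804]
orientation: [-0.001, 0.79, -0.613, -0.001]
wrist_force: [-1.0, -0.9, 4.2]
gripper_width: -0.0001
```

Emit:
step_arm(series=[0,0,0,0,0,0.3,-1,0,0,0,0,0,0.3,-1])

```text
clock: 29.4
position: [0.4615, -0.3409, 0.0777]
orientation: [-0.001, 0.79, -0.613, 0.001]
wrist_force: [-7.6, 7.9, 47.7]
gripper_width: -0.0001
```

Emit:
step_arm(series=[0,0,0,0,0,-4,1,0,0,0,0,2,-5,1,0,0,0,0,2,-3,1,0,0,0,0,0,0,1,0,0,0,0,0,0,1])

```text
clock: 30.02
position: [0.4217, -0.35, 0.1999]
orientation: [-0.002, 0.79, -0.613, 0.0]
wrist_force: [0.3, 0.7, 0.0]
gripper_width: 0.0854
```

Run:
```python
from h import *
p,r,o=pose();print(p,tyaw(r),o["gripper_width"])
look([(.4575,-.343)],0,("wrist","scene","top"),"w10")
plan([(.4575,-.343,.105,-75.3)],1)
```

```text
[ 0.42165497 -0.34999217  0.19990507] -75.61521053588467 0.08541422673852576
wrist [ 4.55300e-01 -3.42900e-01  1.44803e+01  1.16610e+00  2.01100e+03] capmax
scene [ 4.57800e-01 -3.41800e-01  1.55396e+01  1.01450e+00  3.65000e+02] capmax
top [  0.4577  -0.3431  15.059    0.8966 259.    ] capmax
0, 0.1, -0.1, 0.13, -1.81, 4.72, 1 ,
-0.1, 0.1, -0.2, 0.13, -1.82, 4.72, 1 ,
rows 2 end [ 0.4575 -0.343   0.105 ] -75.3
```

Emit:
step_arm(series=[0,0,0,0.1,-1.8,4.6,1,0,0,0,0.1,-1.8,4.6,1,0,0,0,0,0,0,1,0,0,0,0,0,3.5,1,0,0,0,0,0,0,1,0,0,0,0,0,0,1])

```text
clock: 30.92
position: [0.4593, -0.3424, 0.0696]
orientation: [-0.001, 0.791, -0.612, -0.001]
wrist_force: [0.1, -0.6, -0.1]
gripper_width: 0.0857
```

Run:
```python
from h import *
p,r,o=pose();print(p,tyaw(r),o["gripper_width"])
plan([(.4572,-.343,.045,-75.)],1)
```

```text
[ 0.45930483 -0.34243059  0.06957526] -75.45944669706587 0.08565366621065792
0, 0.2, -0.5, 0.01, 0.22, 2.46, 1 ,
rows 1 end [ 0.4572 -0.343   0.045 ] -75.0
```

Emit:
step_arm(series=[0,0.2,-0.5,0,0.2,2.5,1,0,0,0,0,0,0,1,0,0,0,0,0,1,0.6,0,0,0,0,0,0,0.4,0,0,0,0,0,0,0.1])

```text
clock: 31.55
position: [0.461, -0.3469, 0.0413]
orientation: [0.0, 0.793, -0.609, 0.006]
wrist_force: [0.0, -0.2, 0.2]
gripper_width: 0.0473
```

Run:
```python
from h import *
p,r,o=pose();print(p,tyaw(r),o["gripper_width"])
plan([(.4572,-.343,.0285,-75.)],1)
```

```text
[ 0.460969   -0.34686197  0.04129362] -74.99147365081498 0.047299877702334556
-0.4, -0.6, 0, -0.48, 0.27, 1.27, 1 ,
rows 1 end [ 0.4572 -0.343   0.0285] -75.0
```

Emit:
step_arm(series=[0,0,0,-0.4,0.3,1.3,0.1,0,0,0,0,0,0,0.1,0,0,0,0,0,0,0.1])

```text
clock: 31.92
position: [0.4568, -0.3436, 0.0275]
orientation: [0.0, 0.793, -0.609, 0.006]
wrist_force: [1.1, 0.3, 0.1]
gripper_width: 0.0469
```

Emit:
step_arm(series=[0,0,0,0,0,-0.1,-1,0,0,0,0,0,0,-1,0,0,0,0,0,0,-1,0,0,0,0,0,0,-1])

```text
clock: 32.42
position: [0.4569, -0.3435, 0.0287]
orientation: [0.0, 0.793, -0.609, 0.006]
wrist_force: [0.3, 0.3, -0.1]
gripper_width: 0.029
```

Run:
```python
from h import *
p,r,o=pose();print(p,tyaw(r),o["gripper_width"])
plan([(.42,-.18,.055,-82),(.44,.0337,.055,-90.2)],-1,start=(*p[:2],.055,-75))
```

```text
[ 0.45685675 -0.34352571  0.02867559] -74.9916054756347 0.029035994549863896
0, 0, 1.7, -4.19, -0.17, 0, -1 ,
0, 0, 1.8, -4.19, -0.04, 0, -1 ,
0, 0, 1.8, -4.19, 0.09, 0, -1 ,
0, 0, 1.7, -4.18, 0.22, 0, -1 ,
0, 0, 2.1, -5.22, -1.24, 0, -1 ,
0, 0, 2, -5.26, -1.05, 0, -1 ,
0, 0, 2.1, -5.3, -0.86, 0, -1 ,
0, 0, 2, -5.33, -0.67, 0, -1 ,
rows 8 end [0.44   0.0337 0.055 ] -90.2
```

Emit:
step_arm(series=[0,0,0,0,0,-2.6,-1,0,0,1.7,-4.2,-0.2,0,-1,0,0,1.8,-4.2,0,0,-1,0,0,1.8,-4.2,0.1,0,-1,0,0,1.8,-4.2,0.2,0,-1,0,0,2.1,-5.2,-1.2,0,-1,0,0,2,-5.3,-1,0,-1,0,0,2.1,-5.3,-0.9,0,-1,0,0,2,-4.8,-0.5,0,-1,0,0,0,0,0,0,-1,0,0,0,0,0,0,-1])

```text
clock: 33.8
position: [0.4411, 0.0373, 0.0515]
orientation: [0.001, -0.702, 0.713, -0.009]
wrist_force: [-0.5, 0.4, -2.3]
gripper_width: 0.0293
```

Run:
```python
from h import *
p,r,o=pose();print(p,tyaw(r),o["gripper_width"])
f,d=cams.grab_frame("wrist"); cv2.imwrite("pics/w11.png",(255*(f/255.)**.6).astype(np.uint8))
plan([(.442,.0337,.0295,-90.2)],-1)
```

```text
[0.44113678 0.03725471 0.05152416] -90.89049813696786 0.029330667741084275
-0.8, -0.6, -0.8, 0.3, -0.06, 2.21, -1 ,
rows 1 end [0.442  0.0337 0.0295] -90.2
```

View pics/w11.png

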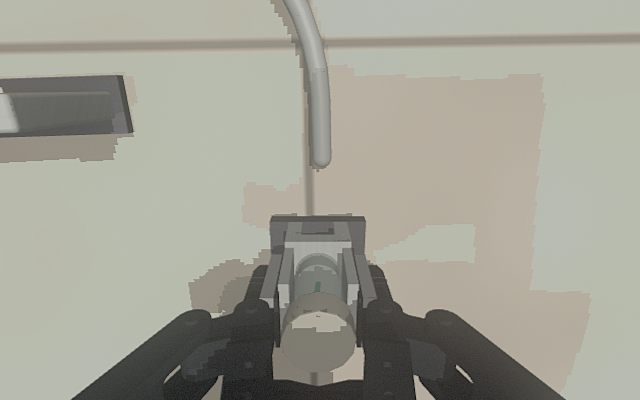

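The same good grip, with the rod tip at (321,160). Lowering.

Emit:
step_arm(series=[-0.8,-0.4,-0.8,0.15,0,1,-1,0,0,0,0,0,1,-1,0,0,0,0,0,0,-1,0,0,0,0,0,0,-1])

```text
clock: 34.35
position: [0.4412, 0.0319, 0.0296]
orientation: [-0.002, -0.705, 0.71, -0.0]
wrist_force: [0.8, 0.1, -1.4]
gripper_width: 0.0294
```

Run:
```python
from h import *
railplan(-.015,.01,.030)
```

```text
s -0.074 lat err mm 1.97 rig -74.0 -102.0 z 0.0296 yaw -90.4 w 0.0294 F [ 0.8  0.1 -1.4]
0.1, -0.2, -0.2, -0.2, -0.98, -0.05, -1 ,
0, 0, 0, 0, -0.98, 0, -1 ,
0, 0, 0, 0, -0.99, 0, -1 ,
0, 0, 0, 0, -0.98, 0, -1 ,
0, 0, 0, 0, -0.98, 0, -1 ,
0, 0, 0, 0, -0.98, 0, -1 ,
rows 6 end [0.5001 0.0337 0.03  ] -90.2
```

Emit:
step_arm(series=[0,0,-0.2,-0.2,0,-0.05,-1,0,0,0,0,0,0,-1,0,0,0,0,-0.9,0,-1,0,0,0,0,-0.9,0,-1,0,0,0,0,-0.9,0,-1,0,0,0,0,-0.9,0,-1,0,0,0,0,-0.9,0,-1,0,0,0,0,-0.9,0,-1,0,0,0,0,0,0,-1])

```text
clock: 35.48
position: [0.5009, 0.0339, 0.0306]
orientation: [-0.001, -0.706, 0.708, -0.002]
wrist_force: [-0.3, 0.1, -1.6]
gripper_width: 0.0293
```

Run:
```python
from h import *
railplan(.07,.01,.030)
```

```text
s -0.0142 lat err mm 0.26 rig -14.2 -99.7 z 0.0306 yaw -90.2 w 0.0293 F [-0.3  0.1 -1.6]
-0.1, -0.2, 0, 0.03, -0.94, 0.06, -1 ,
0, 0, -2.5, -0.07, -0.93, 0, -1 ,
0, 0, -5.4, -0.05, -0.93, 0, -1 ,
0, 0, -5.4, -0.04, -0.93, 0, -1 ,
0, 0, -5.3, -0.05, -0.92, 0, -1 ,
0, 0, -5.4, -0.04, -0.93, 0, -1 ,
0, 0, -5.3, -0.04, -0.93, 0, -1 ,
0, 0, -5.4, -0.05, -0.93, 0, -1 ,
0, 0, -5.4, -0.04, -0.93, 0, -1 ,
rows 9 end [0.5793 0.0574 0.03  ] -50.1
```

Emit:
step_arm(series=[-0.1,-0.2,0,0,-0.9,0.05,-1,0,0,-2.6,-0.1,-0.9,0,-1,0,0,-5.3,0,-0.9,0,-1,0,0,-5.3,-0.1,-0.9,0,-1,0,0,-5.3,0,-0.9,0,-1,0,0,-5.3,-0.05,-0.9,0,-1,0,0,0,0,0,0,-1])

```text
clock: 36.35
position: [0.556, 0.043, 0.0294]
orientation: [0.0, 0.84, -0.542, -0.002]
wrist_force: [-0.3, -1.0, -1.1]
gripper_width: 0.0297
```

Run:
```python
from h import *
railplan(.105,.01,.0295)
```

```text
s 0.0424 lat err mm 0.19 rig 40.8 -90.4 z 0.0294 yaw -65.7 w 0.0297 F [-0.3 -1.  -1.1]
0.1, 0.1, -4.9, -0.02, -0.89, -0.01, -1 ,
0, 0, -5.1, -0.04, -0.89, 0, -1 ,
0, 0, -5.1, -0.04, -0.88, 0, -1 ,
0, 0, -5.2, -0.04, -0.89, 0, -1 ,
0, 0, -5.1, -0.04, -0.89, 0, -1 ,
0, 0, -5.1, -0.04, -0.89, 0, -1 ,
0, 0, -5.1, -0.04, -0.88, 0, -1 ,
rows 7 end [0.6015 0.0838 0.0295] -30.1
```

Emit:
step_arm(series=[0,0,-4.9,0,-0.9,0,-1,0,0,-5.1,-0.05,-0.9,0,-1,0,0,-5.1,0,-0.9,0,-1,0,0,-5.1,-0.05,-0.9,0,-1,0,0,-5.1,0,-0.9,0,-1,0,0,0,0,0,0,-1])

```text
clock: 37.1
position: [0.5886, 0.0679, 0.029]
orientation: [0.002, 0.939, -0.345, -0.005]
wrist_force: [0.6, 0.1, -0.4]
gripper_width: 0.0288
```

Run:
```python
from h import *
railplan(.15,.01,.0295)
```

```text
s 0.0842 lat err mm 1.13 rig 73.3 -65.5 z 0.029 yaw -40.4 w 0.0288 F [ 0.6  0.1 -0.4]
0.4, 0.4, -3.8, 0.09, -0.93, -0.06, -1 ,
0, 0, -5.4, -0.04, -0.93, 0, -1 ,
0, 0, -5.3, -0.04, -0.94, 0, -1 ,
0, 0, -5.4, -0.05, -0.93, 0, -1 ,
0, 0, -5.4, -0.04, -0.93, 0.01, -1 ,
0, 0, -5.4, -0.05, -0.94, 0, -1 ,
0, 0, -5.4, -0.04, -0.93, 0, -1 ,
rows 7 end [0.6146 0.1262 0.0295] -4.3
```

Emit:
step_arm(series=[0.4,0.4,-3.8,0.1,-0.9,-0.05,-1,0,0,-5.4,0,-0.9,0,-1,0,0,-5.3,0,-0.9,0,-1,0,0,-5.4,0,-0.9,0,-1,0,0,-5.4,0,-0.9,0,-1,0,0,-5.4,0,-0.9,0,-1,0,0,-5.4,0,-0.9,0,-1,0,0,0,0,0,0,-1])

```text
clock: 38.1
position: [0.613, 0.1201, 0.0289]
orientation: [0.001, 0.999, -0.041, -0.002]
wrist_force: [1.2, 0.2, -1.7]
gripper_width: 0.0295
```

Run:
```python
from h import *
railplan(A+.046,.015,.029)
```

```text
s 0.1437 lat err mm 0.96 rig 97.6 -13.1 z 0.0289 yaw -4.7 w 0.0295 F [ 1.2  0.2 -1.7]
0.1, 0.2, -4.5, 0.13, -1.47, -0.01, -1 ,
0, 0, 0, 0, -1.49, 0, -1 ,
0, 0, 0, 0, -1.48, 0, -1 ,
0, 0, 0, 0, -1.49, 0, -1 ,
rows 4 end [0.6157 0.1793 0.029 ] -0.2
```

Emit:
step_arm(series=[0,0.2,-4.5,0.2,-1.5,0,-1,0,0,0,0,-1.5,0,-1,0,0,0,0,-1.5,0,-1,0,0,0,0,-1.3,0,-1,0,0,0,0,0,0,-1])

```text
clock: 38.72
position: [0.6152, 0.1787, 0.0288]
orientation: [0.002, 1.0, -0.008, -0.001]
wrist_force: [0.7, 0.9, 0.5]
gripper_width: 0.0293
```

Run:
```python
from h import *
railplan(A+.046,.015,.0285)
```

```text
s 0.2026 lat err mm 0.44 rig 99.6 45.5 z 0.0288 yaw -1.0 w 0.0293 F [0.7 0.9 0.5]
0.2, 0.1, -0.7, 0.04, -0.05, 0.03, -1 ,
rows 1 end [0.6157 0.1792 0.0285] -0.3
```

Emit:
step_arm(series=[0,0,0,0,0,0,0.3,0,0,0,0,0,0,0.6,0,0,0,0,0,-1,1,0,0,0,0,0,-5,1,0,0,0,0,0,-6,1,0,0,0,0,0,-6,1,0,0,0,0,2,-5,-1,0,0,0,0,0,0,-1,0,0,0,0,0,0,-1])

```text
clock: 39.85
position: [0.6151, 0.1567, 0.2694]
orientation: [0.002, 1.0, -0.01, -0.001]
wrist_force: [-0.1, 0.0, -1.3]
gripper_width: 0.0322
```

Run:
```python
from h import *
p,r,o=pose();print(p,tyaw(r),o["clock"])
m=cams.camera_model("wrist"); f,d=cams.grab_frame("wrist"); cv2.imwrite("pics/w12.png",(255*(f/255.)**.6).astype(np.uint8))
P=cloud(m,d).reshape(-1,3); P=P[np.isfinite(P[:,0])]
X,Y=torig(P[:,0],P[:,1]); z=P[:,2]
for y0 in (.0455,.084,.1255):
    k=(abs(X-.1)<.02)&(abs(Y-y0)<.018)&(z>.068); print(y0,X[k].mean(),Y[k].mean(),np.percentile(z[k],[50,95]),k.sum())
k=(X<.02)&(Y>.15)&(z>.1); print("ball",X[k].mean(),Y[k].mean(),z[k].max())
```

```text
[0.61510545 0.15674375 0.26936193] -1.1625087119205106 39.85
0.0455 0.10136742252180282 0.03732636305900471 [0.34211937 0.35145199] 8385
0.084 0.09872137459272952 0.08407140832930617 [0.07688497 0.07822783] 592
0.1255 0.09851677916798952 0.1220772851622114 [0.07684434 0.07810403] 661<stdin>:8: RuntimeWarning: Mean of empty slice.
  ret = ret.dtype.type(ret / rcount)
Traceback (most recent call last):
ValueError: zero-size array to reduction operation maximum which has no identity
```

View pics/w12.png

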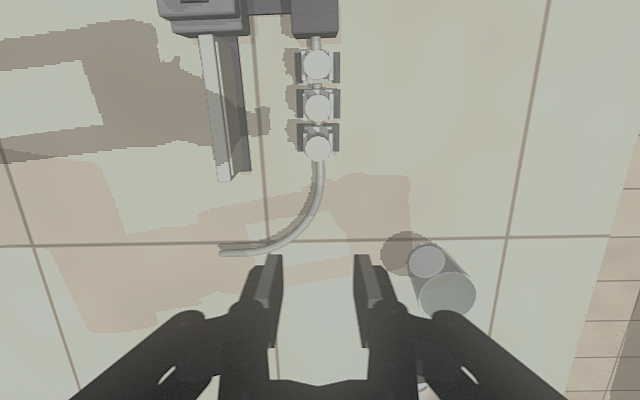

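All three carriers, at (316,65), (316,107) and (317,148), stand on the straight part, and the two cap tops I could read are at about 78 mm. Now the switch: approach on the rig -x side of the ball and push +x.

Run:
```python
from h import *
plan([(.43,.3235,.21,0),(.43,.3235,.115,0)],-1)
```

```text
0, 0, -0.2, -3.77, -3.26, 1.18, -1 ,
0.1, 0, -0.2, -3.76, -3.28, 1.18, -1 ,
0, 0, -0.3, -3.75, -3.29, 1.19, -1 ,
0.1, 0, -0.2, -3.74, -3.31, 1.19, -1 ,
0, 0.1, -0.3, -3.72, -3.32, 1.19, -1 ,
0, 0, 0, -0.01, 0, 4.75, -1 ,
0, 0, 0, 0, 0, 4.75, -1 ,
rows 7 end [0.43   0.3235 0.115 ] 0.0
```

Emit:
step_arm(series=[0,0,-0.2,-3.8,-3.3,1.2,-1,0,0,-0.2,-3.8,-3.3,1.2,-1,0,0,-0.3,-3.8,-3.3,1.2,-1,0,0,-0.2,-3.7,-3.3,1.2,-1,0,0,-0.3,-3.7,-3.2,1.2,-1,0,0,0,0,0,0,-1,0,0,0,0,0,0,-1])

```text
clock: 40.78
position: [0.4185, 0.3251, 0.1971]
orientation: [0.006, 1.0, 0.0, -0.009]
wrist_force: [0.9, 1.4, -0.6]
gripper_width: 0.0003
```

Run:
```python
from h import *
plan([(.43,.3235,.107,0)],-1); print(pose()[0])
m=cams.camera_model("top");P=cloud(m,cams.grab_frame("top")[1]).reshape(-1,3)
k=(abs(P[:,0]-.485)<.03)&(abs(P[:,1]-.324)<.03)&(P[:,2]>.11)&(P[:,2]<.145); print(k.sum(),P[k].mean(0) if k.any() else 0)
```

```text
0.3, 0.5, 0, 0.65, 0.03, 4.49, -1 ,
0.3, 0.5, 0.1, 0.62, 0.05, 4.5, -1 ,
rows 2 end [0.43   0.3235 0.107 ] -0.0
[0.41847476 0.32509657 0.19708077]
105 [0.48935529 0.32029335 0.13017939]
```

Emit:
step_arm(series=[0.3,0.5,0,0.5,0.1,4.5,-1,0.3,0.5,0,0.4,0.1,4.5,-1,0,0,0,0,0,0,-1,0,0,0,0,0,0,-1])

```text
clock: 41.32
position: [0.4325, 0.321, 0.1072]
orientation: [-0.001, 1.0, -0.003, 0.003]
wrist_force: [0.5, 0.6, -0.5]
gripper_width: 0.0002
```

Emit:
step_arm(series=[0,0,0,1,0,0,-1,0,0,0,1,0,0,-1,0,0,0,1,0,0,-1,0,0,0,1,0,0,-1,0,0,0,1,0,0,-1])

```text
clock: 41.95
position: [0.4879, 0.3219, 0.1123]
orientation: [-0.003, 1.0, -0.003, 0.005]
wrist_force: [-1.2, 0.4, 1.8]
gripper_width: 0.0002
```

Emit:
step_arm(series=[0,0,0,0.8,0,0,-1,0,0,0,0.8,0,0,-1,0,0,0,0.6,0,0,-1])

```text
clock: 42.32
position: [0.5114, 0.3217, 0.112]
orientation: [-0.002, 1.0, -0.003, 0.005]
wrist_force: [-0.9, -0.3, -0.5]
gripper_width: -0.0002
```

Emit:
step_arm(series=[0,0,0,0.5,0,0,-1,0,0,0,0.3,0,0,-1])

```text
clock: 42.58
position: [0.5125, 0.3216, 0.1113]
orientation: [-0.002, 1.0, -0.003, -0.002]
wrist_force: [-11.0, 1.9, 11.9]
gripper_width: 0.0001
```

Run:
```python
from h import *
p,r,o=pose();print(p,o["wrist_force"])
f,d=cams.grab_frame("scene"); crop(f,390,120,480,220,6,"s13")
```

```text
[0.5125118  0.32156417 0.11134214] [-10.97380417   1.89838252  11.89959254]
```

View pics/s13.png

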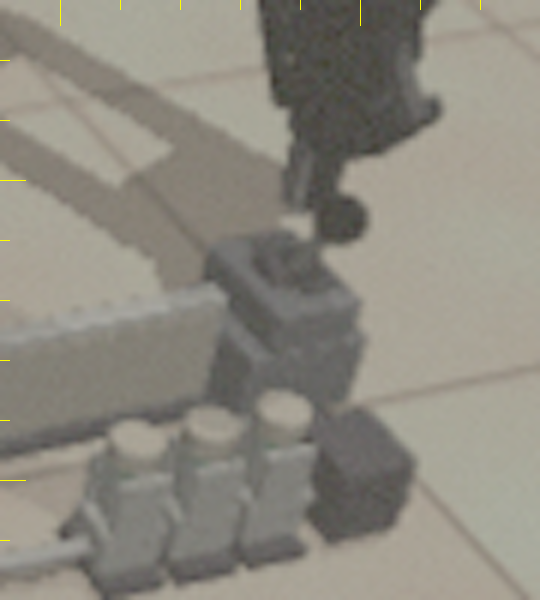

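The lever is over and hard against its stop (ball at (447,156), 11 N). Backing off and checking.

Emit:
step_arm(series=[0,0,0,-2,0,0,-1,0,0,0,-3,0,-2,-1,0,0,0,-2,0,-5,-1,0,0,0,-2,4,-4,-1,0,0,0,-2,5,-3,-1,0,0,0,-2,5,0,-1,0,0,0,0,5,0,-1,0,0,0,0,5,0,-1,0,0,0,0,5,0,-1,0,0,0,0,0,0,-1])

```text
clock: 43.88
position: [0.3842, 0.024, 0.2582]
orientation: [-0.001, 1.0, -0.001, 0.006]
wrist_force: [-0.3, -0.0, 0.8]
gripper_width: -0.0
```

Run:
```python
from h import *
p,r,o=pose();print(p,o["wrist_force"],o["clock"])
mt,ms=cams.camera_model("top"),cams.camera_model("scene")
ft,dt=cams.grab_frame("top"); fs,ds=cams.grab_frame("scene")
P=cloud(mt,dt).reshape(-1,3);P=P[np.isfinite(P[:,0])]; X,Y=torig(P[:,0],P[:,1]); z=P[:,2]
k=(abs(X)<.06)&(abs(Y-.19)<.03)&(z>.095)&(z<.15); print("ball",X[k].mean(),Y[k].mean(),z[k].max(),k.sum())
for n in(.0455,.084,.1255):
    k=(abs(X-.1)<.02)&(abs(Y-n)<.015)&(z>.068)&(z<.1); print("cap",X[k].mean(),Y[k].mean(),np.percentile(z[k],[50,90]),k.sum())
for a in (.85,1.0): 
    b=a-.5; w=(*toworld(-.005+.06*np.sin(b),.19),.067+.06*np.cos(b)); print(a,proj(ms,w).round(1),proj(mt,w).round(1))
a=crop(ft,140,190,280,260,4,"t14");b=crop(fs,340,120,480,220,4,"s14"); cv2.imwrite("pics/ts14.png",np.vstack([a,b[:, :a.shape[1]]])[:600])
```

```text
[0.3842402  0.02395147 0.2582067 ] [-0.26656563 -0.0046472   0.79563798] 43.875
ball 0.02123868535938475 0.18753918479356343 0.13439180472157308 116
cap 0.10051025319207178 0.044118484442245115 [0.07670687 0.07885073] 92
cap 0.10127880405425653 0.08291001336822319 [0.07638821 0.07826227] 92
cap 0.10114303511222136 0.1220285697808959 [0.07647647 0.07890461] 85
0.85 [445.3 153.5] [145.6 236. ]
1.0 [446.5 156. ] [146.3 232.5]
```

View pics/ts14.png

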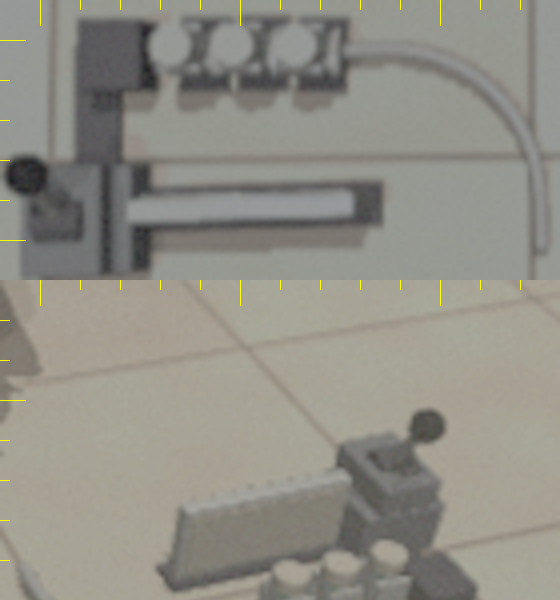

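The ball reads (446.8,156.3) in the scene view, which is where 1.0 rad should appear. In the top view it reads (146.7,234), about 0.94 rad. Everything is in place, so I'm handing in.

```bash
python3 -c "
from plant import robot; print(robot.sign_off())"
```

```text
the job is handed in; nothing more can be done
None
```

The job is done and handed in at about 44 s of the 210 s allowed; the sign-off gives no verdict. Only three vials were present. I pushed each cap home, threaded each carrier round the bend onto the straight part, and then flipped the light switch on.

**Carriers:** the last top-camera check, before hand-in, put them at rig x of about 100–101 mm and y of about 44, 83 and 122–125 mm. That is inside the 94–106 mm and 12–150 mm limits. I judged them upright and standing on the bench from the pictures only; I did not measure tilt or height.

**Caps:** the tops measured about 77–79 mm against 78 mm for fully home. The press forces peaked at about 36, 16 and 48 N. The 48 N was at the fingertips, not the gripper's body, which is what the 40 N limit covers.

**Switch:** the scene camera put the lever at about 1.0 rad, and the top camera about 0.94 rad. The two disagree slightly, but both are above the 0.85 rad needed.

**Other checks:** the arm ended clear of everything. No grip slip or knocked vial showed up. I did not touch the beaker, mortar or reagent bottle, but I did not re-measure where they stand.

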